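# Latch the die head onto the pasta press

### The arm

A 6-joint arm with a two-finger parallel gripper is mounted at the origin on the work surface. World frame = base frame: x ahead of the robot, y to its left, z up, the work surface at z = 0. Lengths are in m, angles in rad, forces in N, time in s.
With the tool pointing down it reaches from about 0.25 to 0.775 m from the base axis. Payload 4 kg.
Tool frame: the origin (TCP) lies at the very end of the fingers, on their centre line; the grasp point (between the pads) lies 19 mm behind it; y points along the fingers, x is the direction in which the jaws open and shut, and the axes are right-handed (so a half turn about y gives the same grasp; the last joint's range is limited). The gripper opens to 94 mm and grips with 3 to 60 N. Pads are 16 mm wide; open, the fingers measure 119 mm over their backs; the gripper's body (75 mm by 177 mm) begins 78 mm behind the grasp point.
Start: joints at [1.02, 0.087, 1.371, -0, 1.684, -0.103], TCP at [0.238, 0.496, 0.184] pointing down, gripper open.
Joint ranges: [-3.1, 3.1], [-0.76, 2.03], [0.27, 2.55], [-1.08, 4.22], [0.17, 2.65], [-2.57, 2.57]. Speed limits (rad/s): [2.79, 2.79, 3.14, 3.14, 3.14, 3.14].

### API

Orientations are given as [roll, pitch, yaw] about the fixed x, y, z axes, in that order (R = Rz(yaw) Ry(pitch) Rx(roll)).
In Python, from bench import robot gives the robot as it stands.
- The arm moves only by the shell command python3 -m handwheel 'ROWS' [OPENING]. ROWS is JSON, a list of rows, each an object with "delta_pos": the shift along the tool's x, y, z in mm, a list of three; "yaw": the turn about the tool's y in rad. A call has 1 to 12 rows; each row is the pose to reach, as a shift and turn from the pose commanded when the call began, along the tool's axes at that moment; what a row does not reach only later rows make up. A row lasts 1/10 s, in which the tool goes at most 50 mm and 8.59 degrees, less where a joint would pass 70% of its speed; a pose out of reach is approached as far as the arm can. A call with a gripper value outside its range is refused whole. OPENING is the closure in counts, from 0 (fully open) to 255 (shut), set as the call begins (- or left out, the last holds). The fingers move at their own pace and stop on an object; the grip force is fixed at half the most. Time passes only in rows, so rows that repeat a pose let the fingers close. It gives the time, the measured TCP pose, the force and the opening at its end, in the units of the state.
- robot.get_obs(): the state, without advancing time (a new reading comes with each control period).
- robot.snapshot(name): name is "side" or "top"; returns a dict with "image" (480x640x3 uint8, red, green, blue), "fx", "fy", "cx", "cy" (pixels), "rvec" (rotation vector, rad) and "tvec" (3), from world to camera coordinates, as OpenCV has them. Camera axes: x right, y down, z forward; pixel columns grow to the right and rows downward; lengths in m; the calibration is good to about 2 mm. A picture is of the moment at which its call begins. There is no depth.
- robot.close_job(): hands the job in, once; it reports no verdict.
The state is a dict: "time": time; "joint_positions": joint angles; "qvel": joint speeds; "joint_torque": joint torques, N m; "tool_pos": TCP position; "ee_rot": TCP orientation; "wrist_force": force on the tool from outside, world axes, zero at the start; "wrist_torque": the same for the moment, N m; "width": finger opening in m.
Only numpy, scipy, OpenCV 4.12 (cv2) and the standard library are available. Lean on these libraries where they do the work, as an engineer would, in place of code of your own. Each camera call takes 0.05 s, during which the arm holds its last target.

### The job

Close up the pasta press: first slide the loose die head gently along its rail until it meets the rubber gasket, then hook the steel loop of the draw latch under the lip of its height-adjustable keeper, and finally snap the lever down flat over centre so that the head is clamped tight. Use gentle forces throughout (10 N is plenty for every push), let go when it is shut, and leave the dies, cup, cone, brush and salt jar alone.

Things in the scene. Friction and masses are not known exactly. Their poses are not given: they have to be found in the camera images.
- press: Pasta press, bolted down. Origin on the table under the latch lever's pin; x level along latch and rail, from lever towards die head; z up. Black barrel block x -150..37 mm, 100 wide (y), top 85 mm high; black motor housing x -300..-150, 150 wide, 150 high; bed up to x 215, 130 wide, 18 high, with a 40 mm wide rail on it, top 30 mm high.
- pivot (a point): On the press (same axes): centre of the pin on which the latch lever turns, 106 mm above the table, 21 mm above the barrel's top. y runs along the pin. The latch lies on top of the press: a steel lever turning here, a steel wire loop hinged to the lever, and a steel keeper on the die head.
- head (a joint): Gap in m between die head and bare barrel face. The head, a grey block 100 mm long (x), 90 wide, its top level with the barrel's, slides on the rail with about 2.5 N drag. Starts 0.025 to 0.042. 0.004 = touches the rubber gasket (4 mm of give, 20 N/mm): home by hand is under 0.006. Clamped by the shut latch it reads about 0.002; unclamped it springs back over 0.0035.
- push_face (a point): Centre of the head's flat outer end face (with a small perforated die), 58 mm above the table, 27 mm below the head's top, 90 mm wide. It looks along press +x and is pushed towards press -x.
- keeper_seat (a point): Centre line of the hooked loop bar if the keeper were at its lowest setting, 97 mm above the table; moves with the head; axes as the press. The height-adjustable keeper (16 mm wide in y) really stands 4 to 18 mm higher, not measured: feel for its floor, 3 mm under the real seat. Floor x -11..+19 mm; post at x -11..-3 mm. Lowest floor setting is 9 mm above the head's top.
- keeper_lip (a point): Outer top edge of the keeper's lip, given for the lowest setting too (really 4 to 18 mm higher). The lip reaches from the post away from the lever to 2.5 mm past the seat, 5 to 10 mm above it (8 mm clear over the floor). The bar must come down beyond the lip (seat x over +5.5 mm) to the floor, then go back under the lip to the post.
- lever (a joint): Angle in rad of the lever: 0 = shut, flat, end pointing to press -x; 1.57 = upright; more leans to the head (stop 2.3). Starts 1.4 to 1.7. Friction holds it where left (0.04 N m). With the loop hooked and drawn taut it stands at about 1.0; pressing its end down from there takes about 3 N, passes dead centre between 0.35 and 0.15, then it snaps down to its stop at 0 (press on until it does).
- lever_end (a point): Where to press the lever: on its upper (when shut) face, 65 mm from the pivot pin. The lever is a steel strip 20 mm wide and reaches 73 mm from the pin. When shut this point is 7 mm above the pin's height.
- loop (a joint): Angle in rad of the loop against the lever. The loop's slope above level, seen towards the head, is this angle minus the lever angle. Friction holds it where left (0.03 N m). It starts sloping up by 0.2 to 0.6.
- loop_bar (a point): Middle of the loop's end bar, which hooks on the keeper; it runs along press y. The loop is a rectangle of 6 mm wire, 38 mm wide outside (26 inside), 78 mm long from its hinge to this bar. Pinch it from above across its two side wires near the bar; the wires may turn between the fingers. Moving the bar in press x and z carries the lever along.
- loop_hinge (a point): The lever's cross pin on which the loop turns: 20 mm from the pivot, at press x, z offsets -20 cos(t-0.35), 20 sin(t-0.35) mm from the pivot, t being the lever angle.
- die_a_c (a point): Bystander: centre of a loose grey die disc, 52 mm across, 16 mm thick, on the table next to the press
- die_b_c (a point): Bystander: centre of a loose grey die disc, 48 mm across, 16 mm thick, on the table next to the press
- die_c_c (a point): Bystander: centre of a loose grey die disc, 52 mm across, 16 mm thick, on the motor housing
- cone_c (a point): Bystander: centre of a loose black plastic cone, 60 mm across its foot, 52 mm high, on the robot's side of the press
- brush_c (a point): Bystander: the handle of a small loose brush, 160 mm long, lying on the robot's side of the press
- cup_c (a point): Bystander: centre of a loose white plastic cup, 64 mm across, 60 mm high, beyond the press
- salt_c (a point): Bystander: centre of a loose glass jar, 52 mm across, 100 mm high, to the right

How it is judged:
On the way, in this order (a step that is already met when the one before it is completed fails the run):
1. the die head is slid home against the gasket (gap under 6 mm), the loop not yet on the keeper (value of joint head below 0.006 m), for 0.2 s.
2. the loop's bar is hooked under the keeper's lip, lever still up (x of loop_bar in the frame of keeper_true between -0.0045 and 0.004 m and z of loop_bar in the frame of keeper_true between -0.003 and 0.0045 m and value of joint lever above 0.5 rad), for 0.2 s.
At the end, for the whole second after the job is handed in: The lever lies shut (under 0.08 rad) and still, the loop's bar is under the keeper's lip against its post (within 4.5 mm along, between 3 mm below and 4.5 mm above its seat on the keeper as it really stands), and the head is clamped onto the gasket with a gap under 3 mm (value of joint lever below 0.08 rad and value of joint head below 0.003 m and x of loop_bar in the frame of keeper_true between -0.0045 and 0.004 m and z of loop_bar in the frame of keeper_true between -0.003 and 0.0045 m and velocity of joint lever between -0.05 and 0.05 rad/s); the robot touches nothing.
It fails at once if the fingers push with over 35 N on the head, the barrel or the lever's handle, or the loop's bar is pressed on the keeper's floor or top with over 14 N while the lever is up (contact force between the fingers and head_c0 above 35 N or contact force between the fingers and press_c2 above 35 N or contact force between the fingers and lever_c0 above 35 N or contact force between the fingers and lever_c1 above 35 N or (value of joint lever above 1.2 rad and (contact force between loop_c0 and keeper_c0 above 14 N or contact force between loop_c0 and keeper_c2 above 14 N))).
It fails at once if a die, the cone, the brush, the cup or the salt jar is moved by more than 20 mm (distance of any of die_a_c, die_b_c, die_c_c, cone_c, brush_c, cup_c, salt_c from where it was at the start of the episode above 0.02 m).
It also fails if it takes over 70 s, if anything falls off the work surface, if the arm or the gripper's body presses on something with over 40 N, if the wrist force passes 120 N, or if a joint passes its speed limit or range.

## Working session

There is one attempt and no reset: what is moved stays moved. The work goes in short steps, Python scripts to look and compute and a shell command to move; the robot and the scene stay as the last step left them, time stands still between calls to the robot, and variables do not carry over. Pictures are saved under pics/ and viewed, and the job is handed in when it is done.

```bash
ls; mkdir -p pics; python3 - <<'E'
from bench import robot
import cv2
o=robot.get_obs()
for k,v in o.items(): print(k,v)
for n in("side","top"):
    s=robot.snapshot(n); cv2.imwrite(f"pics/{n}0.png",s["image"][:,:,::-1]); print(n,[s[k] for k in("fx","fy","cx","cy","rvec","tvec")])
E
```

```text
pics
time 0.0
joint_positions [ 1.01988285e+00  8.79372242e-02  1.37227574e+00 -5.43743640e-06
  1.68359969e+00 -1.03077251e-01]
qvel [ 0.00155816 -0.00143813  0.0004279   0.00041077  0.00151942  0.00140486]
joint_torque [-1.18034877e-03 -3.40194798e+01 -3.02421641e+01  7.18046352e-02
  3.30724823e-02 -1.85340932e-04]
tool_pos [0.23783266 0.49524255 0.18280306]
ee_rot [-1.57057328  0.00220877  1.12295974]
wrist_force [-0.0882702   1.02991182 -1.26548619]
wrist_torque [ 0.00847187 -0.02006898 -0.00725374]
width 0.09425894635704858
side [523.1411334553443, 523.1411334553443, 324.33243606399174, 237.45877533919185, array([ 2.36849017, -0.0902092 ,  0.03791635]), array([-0.55987763,  0.06633493,  1.16421392])]
top [623.2111610726391, 623.2111610726391, 315.58013728369224, 238.0283141709592, array([ 2.14114811, -2.2003856 ,  0.1545481 ]), array([-0.09951818,  0.58405248,  1.36664147])]
```

View pics/side0.png

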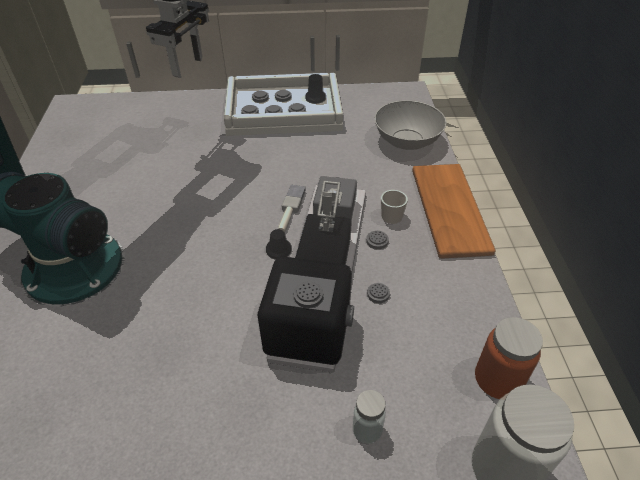

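View pics/top0.png

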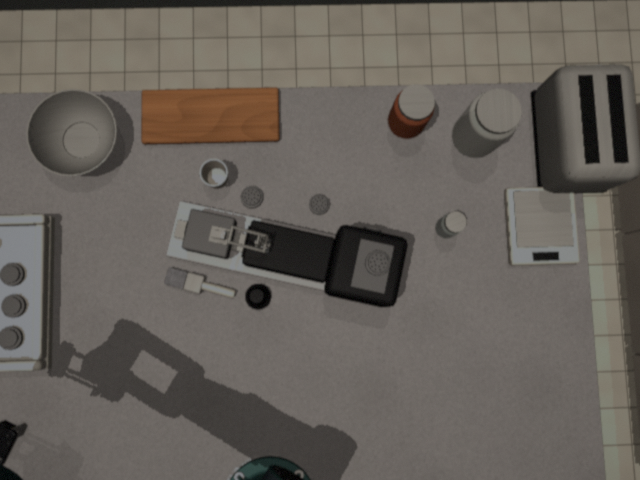

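```bash
cat > h.py <<'E'
import numpy as np, cv2
from bench import robot
def snap(n,f=None):
    s=robot.snapshot(n)
    s["K"]=np.array([[s["fx"],0,s["cx"]],[0,s["fy"],s["cy"]],[0,0,1.]])
    if f: cv2.imwrite(f,s["image"][:,:,::-1])
    return s
def crop(s,x0,y0,x1,y1,k,f,pts=None):
    im=np.ascontiguousarray(s["image"][y0:y1,x0:x1,::-1])
    im=cv2.resize(im,None,fx=k,fy=k,interpolation=cv2.INTER_CUBIC)
    if pts is not None:
        for p in proj(s,pts): cv2.circle(im,(int((p[0]-x0+.5)*k),int((p[1]-y0+.5)*k)),3,(0,0,255),1)
    im=cv2.convertScaleAbs(im,alpha=1.5,beta=20)
    cv2.imwrite(f,im)
def proj(s,P):
    return cv2.projectPoints(np.array(P,float).reshape(-1,1,3),s["rvec"],s["tvec"],s["K"],None)[0].reshape(-1,2)
def atz(s,uv,z):
    R=cv2.Rodrigues(s["rvec"])[0]; c=-R.T@s["tvec"]
    d=R.T@np.linalg.inv(s["K"])@np.array([uv[0],uv[1],1.]); return c+d*(z-c[2])/d[2]
E
python3 - <<'E'
from h import *
s=snap("side");crop(s,235,160,395,280,5,"pics/s1.png")
crop(s,235,250,395,370,5,"pics/s1b.png")
s=snap("top");crop(s,150,190,290,295,5.7,"pics/t1.png")
crop(s,280,190,420,320,4.5,"pics/t1b.png")
E
```

```text
(no output)
```

View pics/s1.png

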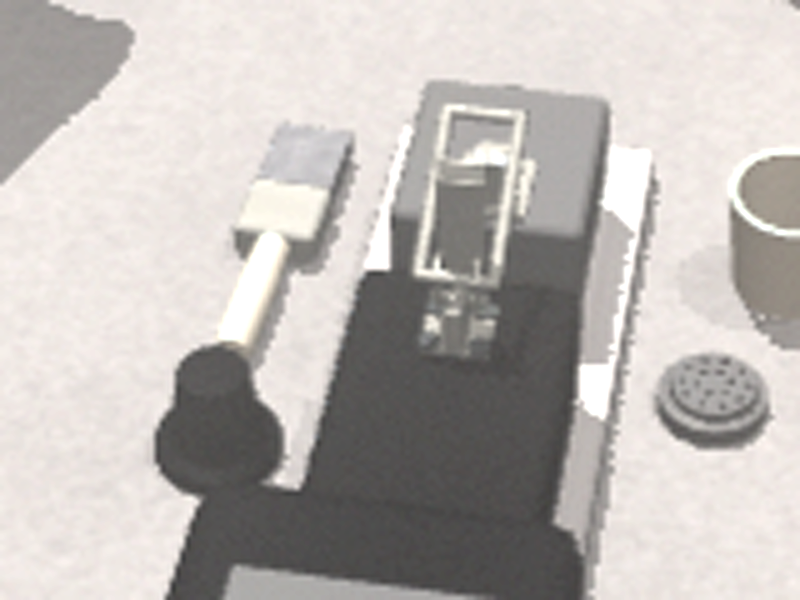

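View pics/t1.png

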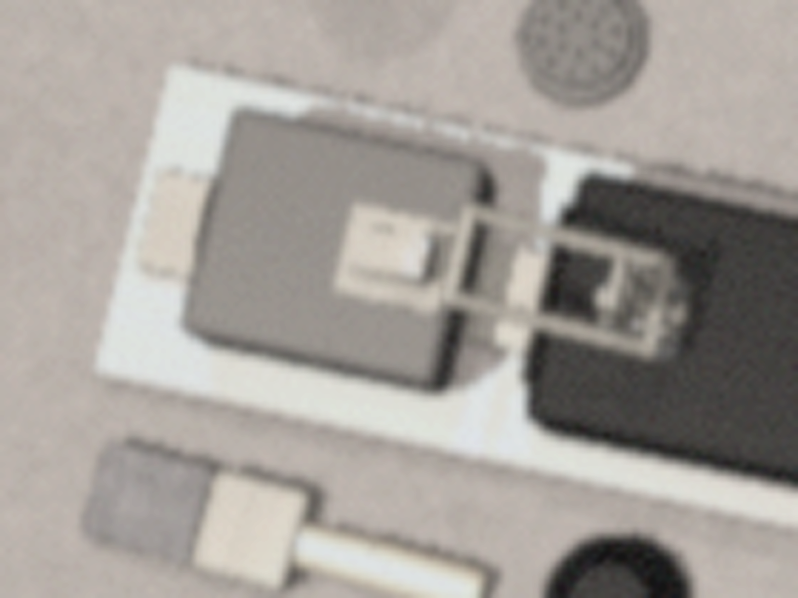

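View pics/t1b.png

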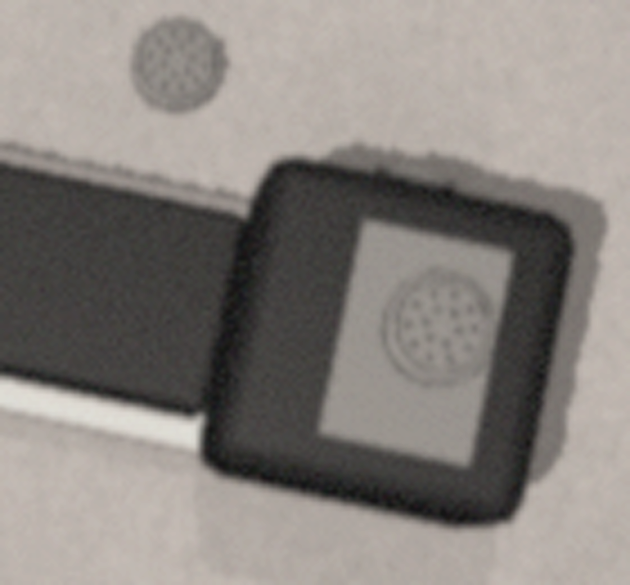

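```bash
cat > fit.py <<'E'
from h import *
from scipy.optimize import least_squares
import json
S={"side":snap("side"),"top":snap("top")}
T=lambda u,v:(150+u/5.7-.5+.0,190+v/5.7-.5)
Sd=lambda u,v:(235+u/5-.5,160+v/5-.5)
# (cam, uv, press pt, onhead)
ob=[("top",T(174,64),(215,-65,18),0),("top",T(96,376),(215,65,18),0),
("top",T(583,172),(37,-50,85),0),("top",T(528,428),(37,50,85),0),
("top",T(232,107),(137,-45,85),1),("top",T(490,165),(37,-45,85),1),("top",T(445,392),(37,45,85),1),("top",T(183,332),(137,45,85),1),
("side",Sd(425,80),(137,45,85),1),("side",Sd(609,97),(137,-45,85),1),("side",Sd(584,237),(37,-45,85),1),("side",Sd(391,217),(37,45,85),1),
("side",Sd(654,149),(215,-65,18),0)]
def W(p,P):
    c,s=np.cos(p[2]),np.sin(p[2]); x,y,z=np.array(P)/1000.
    return np.array([p[0]+c*x-s*y,p[1]+s*x+c*y,z])
def res(p):
    r=[]
    for cam,uv,P,h in ob:
        P=(P[0]+h*p[3]*1000,P[1],P[2]); r+=list(proj(S[cam],W(p,P))[0]-uv)
    return np.array(r)
f=least_squares(res,[.5,.2,1.4,.03],loss="soft_l1",x_scale=[.01,.01,.05,.01])
print(f.x,np.round(res(f.x).reshape(-1,2),1))
json.dump(list(f.x),open("press.json","w"))
E
python3 fit.py
```

```text
[ 0.56372062 -0.00162238  1.32949463  0.03527601] [[-0.1 -0.5]
 [-0.1  0.2]
 [ 0.4 -1. ]
 [-0.3 -1. ]
 [ 0.7 -0.5]
 [ 0.4 -0.9]
 [-1.2 -0.4]
 [-0.5  0.2]
 [-0.9 -0.3]
 [-0.5  0.3]
 [-0.9  0.3]
 [-1.6 -0.1]
 [-0.7  0.7]]
```

```bash
cat > loc.py <<'E'
from h import *
import json
p=json.load(open("press.json"))
def W(P):
    c,s=np.cos(p[2]),np.sin(p[2]); x,y,z=np.array(P,float)/1000.
    return np.array([p[0]+c*x-s*y,p[1]+s*x+c*y,z])
def Pr(w):
    c,s=np.cos(p[2]),np.sin(p[2]); d=np.array(w)-[p[0],p[1],0]
    return np.array([c*d[0]+s*d[1],-s*d[0]+c*d[1],d[2]])*1000
E
python3 - <<'E'
from loc import *
from scipy.optimize import least_squares
S={"side":snap("side"),"top":snap("top")}
T=lambda u,v:np.array((150+u/5.7-.5+.0,190+v/5.7-.5))
Sd=lambda u,v:np.array((235+u/5-.5,160+v/5-.5))
def tri(a,b):
    f=least_squares(lambda P:np.r_[proj(S["side"],W(P))[0]-a,proj(S["top"],W(P))[0]-b],[50,0,120])
    return f.x,np.round(f.fun,1)
print("bar",tri(Sd(483,112),T(457,253)))
print("barR",tri(Sd(444,110),T(452,290)), "barL",tri(Sd(522,115),T(466,218)))
t0=1.55;a0=.4
def pts(q):
    t,a=q; h=np.array([-20*np.cos(t-.35),0,106+20*np.sin(t-.35)]); b=h+78*np.array([np.cos(a),0,np.sin(a)])
    return h,b
ob=[]
def res(q):
    h,b=pts(q); r=[]
    for P,uvs,uvt in((b,Sd(483,112),T(457,253)),(h,Sd(458,279),T(663,305))):
        r+=list(proj(S["side"],W(P))[0]-uvs)+list(proj(S["top"],W(P))[0]-uvt)
    return r
f=least_squares(res,[1.5,.4]);print(f.x,pts(f.x),np.round(f.fun,1))
t,a=f.x
h,b=pts(f.x)
L=[h+[0,y,0] for y in(-16,16)]+[b+[0,y,0] for y in(-16,16)]+[(65*-np.cos(t)+7*np.sin(t),y,106+65*np.sin(t)+7*np.cos(t)) for y in(-10,10)]+[(0,0,106)]
L=[W(q) for q in L]
crop(S["side"],285,170,355,240,8.5,"pics/s2.png",L)
crop(S["top"],200,210,280,270,9.5,"pics/t2.png",L)
E
```

```text
bar (array([ 67.26824481,  -0.58419349, 156.52616451]), array([-0.2,  0. , -0. , -0.2]))
barR (array([ 65.4225143 ,  14.43455833, 157.4361814 ]), array([ 0.5, -0.1,  0. ,  0.5])) barL (array([ 67.51341095, -15.50171841, 156.28444431]), array([-1.2,  0.2, -0. , -1.1]))
[1.66127978 0.41076062] (array([ -5.13226634,   0.        , 125.33028303]), array([ 66.37948819,   0.        , 156.47621317])) [-0.6  0.3  0.4  0.1 -1.  -0.1 -0.8  0.1]
```

View pics/s2.png

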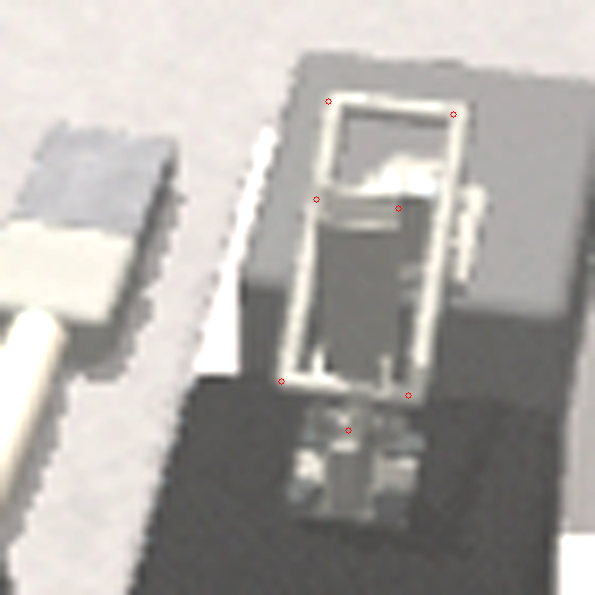

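View pics/t2.png

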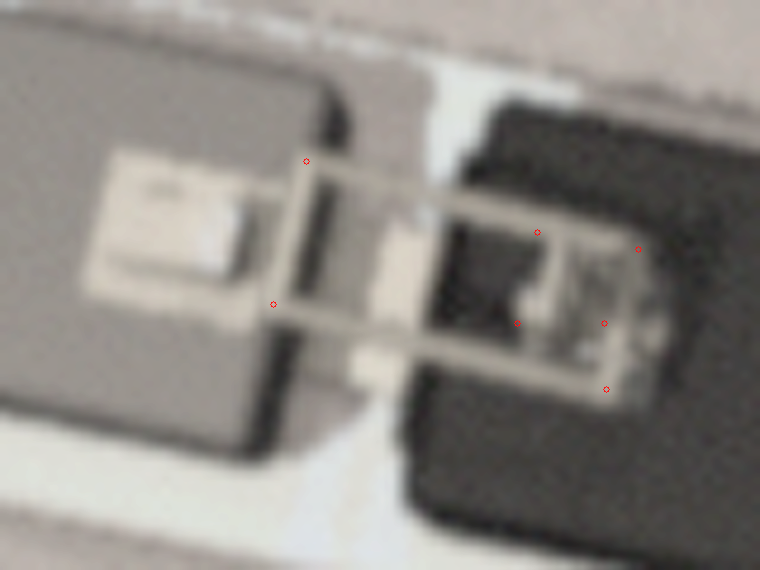

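```bash
cat >> loc.py <<'E'
from scipy.spatial.transform import Rotation as Ro
def go(P,yawoff=0.,w=None):
    "delta in tool axes to reach press point P(mm), tool x along press -y + yawoff"
    o=robot.get_obs(); R=Ro.from_euler("xyz",o["ee_rot"])
    d=R.inv().apply((W(P) if w is None else w)-o["tool_pos"])*1000
    y=p[2]-np.pi/2+yawoff; dy=-(y-o["ee_rot"][2]); dy=(dy+np.pi)%(2*np.pi)-np.pi
    return np.round(d,1),round(dy,3)
def st():
    o=robot.get_obs(); c=np.cos(p[2]);s=np.sin(p[2]);f=o["wrist_force"]
    print("t",round(o["time"],2),"P",np.round(Pr(o["tool_pos"]),1),"rot",np.round(o["ee_rot"],3),"Fpress",np.round([c*f[0]+s*f[1],-s*f[0]+c*f[1],f[2]],2),"w",round(o["width"],4))
E
python3 -c "
from loc import *
st();print(W((190,0,183)),go((190,0,183)))"
```

```text
t 0.4 P [405.1 435.  183.8] rot [-1.571  0.     1.123] Fpress [-0.25  0.77  0.25] w 0.094
[0.60912431 0.18287289 0.183     ] (array([-121.4,    0.8, -469.9]), np.float64(1.364))
```

```bash
python3 -m handwheel '[{"delta_pos":[-10,0,-40],"yaw":0.12},{"delta_pos":[-20,0,-80],"yaw":0.24},{"delta_pos":[-30,0,-120],"yaw":0.36},{"delta_pos":[-40,0,-160],"yaw":0.48},{"delta_pos":[-50,0,-200],"yaw":0.6},{"delta_pos":[-60,0,-235],"yaw":0.72},{"delta_pos":[-60,0,-235],"yaw":0.72}]' 255; python3 -c "
from loc import *
st();print(go((190,0,183)))"
```

```text
time: 1.1
tool_pos: [0.4269, 0.337, 0.1837]
ee_rot: [-1.572, -0.0, 0.396]
wrist_force: [-0.4, -0.2, -0.8]
width: 0.0413
t 1.1 P [296.1 213.7 183.7] rot [-1.572 -0.     0.396] Fpress [-0.3   0.31 -0.84] w 0.0413
(array([ 108.7,    1.1, -212.4]), np.float64(0.637))
```

```bash
python3 -m handwheel '[{"delta_pos":[18,0,-35],"yaw":0.106},{"delta_pos":[36,0,-70],"yaw":0.212},{"delta_pos":[54,0,-106],"yaw":0.318},{"delta_pos":[72,0,-141],"yaw":0.424},{"delta_pos":[90,0,-177],"yaw":0.53},{"delta_pos":[109,0,-212],"yaw":0.637},{"delta_pos":[109,0,-212],"yaw":0.637}]' 255; python3 -c "
from loc import *
st();print(go((190,0,50)))"
```

```text
time: 1.8
tool_pos: [0.6098, 0.1849, 0.1826]
ee_rot: [-1.572, 0.0, -0.239]
wrist_force: [-0.9, -0.0, -0.9]
width: 0.0005
t 1.8 P [192.1  -0.2 182.6] rot [-1.572  0.    -0.239] Fpress [-0.22  0.86 -0.9 ] w 0.0005
(array([-1.000e-01,  1.326e+02, -1.900e+00]), np.float64(0.003))
```

```bash
python3 -m handwheel '[{"delta_pos":[0,20,3]},{"delta_pos":[0,50,5]},{"delta_pos":[0,85,5]},{"delta_pos":[0,115,5]},{"delta_pos":[0,130,5]},{"delta_pos":[0,130,5]},{"delta_pos":[0,130,5]}]' 255; python3 -c "
from loc import *
st();
s=snap('side');crop(s,285,140,385,240,6,'pics/s3.png')"
```

```text
t 1.8 P [192.1  -0.2 182.6] rot [-1.572  0.    -0.239] Fpress [-0.22  0.86 -0.9 ] w 0.0005invalid input at $[0]: expected keys delta_pos, yaw
```

View pics/s3.png

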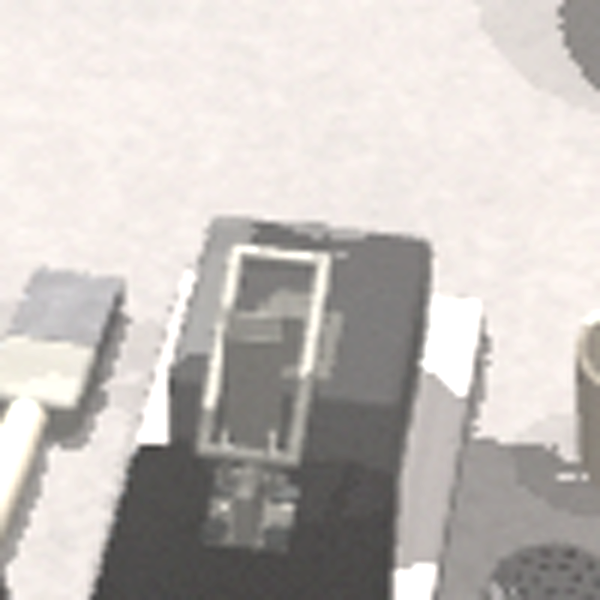

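```bash
python3 -m handwheel '[{"delta_pos":[0,20,3],"yaw":0},{"delta_pos":[0,50,5],"yaw":0},{"delta_pos":[0,85,5],"yaw":0},{"delta_pos":[0,115,5],"yaw":0},{"delta_pos":[0,130,5],"yaw":0},{"delta_pos":[0,130,5],"yaw":0},{"delta_pos":[0,130,5],"yaw":0}]' 255; python3 -c "
from loc import *
st();
s=snap('side');crop(s,285,140,385,240,6,'pics/s4.png')"
```

```text
time: 2.55
tool_pos: [0.6089, 0.1936, 0.0555]
ee_rot: [-1.57, -0.002, -0.233]
wrist_force: [-0.3, -0.1, 0.1]
width: 0.0005
t 2.55 P [200.3   2.8  55.5] rot [-1.57  -0.002 -0.233] Fpress [-0.15  0.3   0.08] w 0.0005
```

View pics/s4.png

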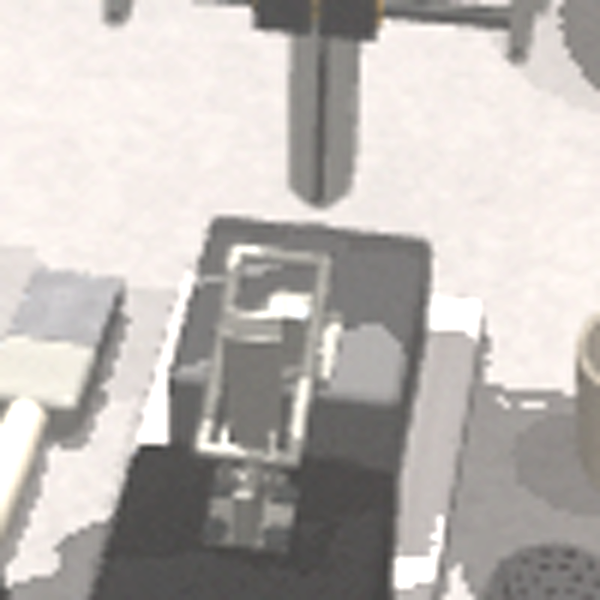

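```bash
python3 -m handwheel '[{"delta_pos":[0,0,-2],"yaw":0},{"delta_pos":[0,0,-4],"yaw":0},{"delta_pos":[0,0,-6],"yaw":0},{"delta_pos":[0,0,-8],"yaw":0},{"delta_pos":[0,0,-10],"yaw":0},{"delta_pos":[0,0,-12],"yaw":0},{"delta_pos":[0,0,-14],"yaw":0},{"delta_pos":[0,0,-16],"yaw":0},{"delta_pos":[0,0,-18],"yaw":0},{"delta_pos":[0,0,-20],"yaw":0},{"delta_pos":[0,0,-22],"yaw":0},{"delta_pos":[0,0,-24],"yaw":0}]'; python3 -c "
from loc import *
st()"
```

```text
time: 3.8
tool_pos: [0.603, 0.1695, 0.054]
ee_rot: [-1.57, 0.0, -0.234]
wrist_force: [0.6, 2.9, -0.9]
width: 0.0003
t 3.8 P [175.6   2.8  54. ] rot [-1.57   0.    -0.234] Fpress [ 3.    0.07 -0.94] w 0.0003
```

```bash
python3 -m handwheel '[{"delta_pos":[0,0,-2],"yaw":0},{"delta_pos":[0,0,-4],"yaw":0},{"delta_pos":[0,0,-6],"yaw":0},{"delta_pos":[0,0,-8],"yaw":0},{"delta_pos":[0,0,-10],"yaw":0},{"delta_pos":[0,0,-12],"yaw":0},{"delta_pos":[0,0,-14],"yaw":0},{"delta_pos":[0,0,-16],"yaw":0}]'; python3 -c "
from loc import *
st()
s=snap('side');crop(s,285,140,385,240,6,'pics/s5.png')"
```

```text
time: 4.6
tool_pos: [0.599, 0.1535, 0.0539]
ee_rot: [-1.571, 0.001, -0.234]
wrist_force: [-0.6, 2.6, -0.7]
width: 0.0003
t 4.6 P [159.1   2.8  53.9] rot [-1.571e+00  1.000e-03 -2.340e-01] Fpress [ 2.42  1.25 -0.69] w 0.0003
```

View pics/s5.png

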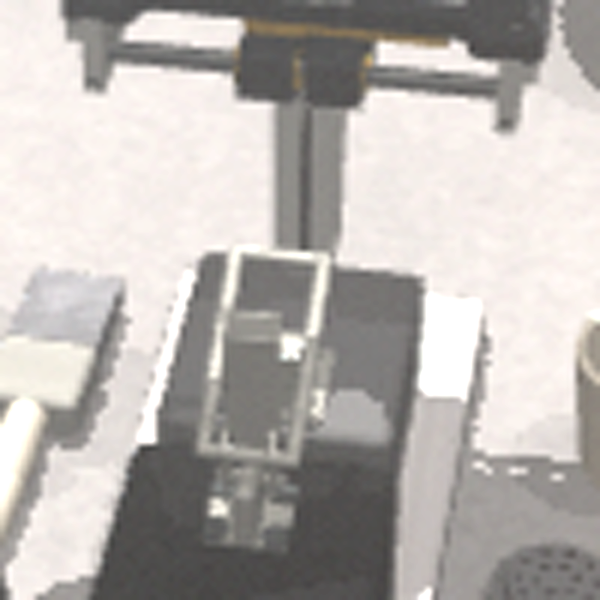

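```bash
python3 -m handwheel '[{"delta_pos":[0,0,-1],"yaw":0},{"delta_pos":[0,0,-2],"yaw":0},{"delta_pos":[0,0,-3],"yaw":0},{"delta_pos":[0,0,-4],"yaw":0},{"delta_pos":[0,0,-5],"yaw":0}]'; python3 -c "
from loc import *
st()"
```

```text
time: 5.15
tool_pos: [0.5979, 0.1488, 0.0539]
ee_rot: [-1.571, 0.0, -0.234]
wrist_force: [-1.9, 2.2, -0.6]
width: 0.0004
t 5.15 P [154.2   2.7  53.9] rot [-1.571  0.    -0.234] Fpress [ 1.69  2.42 -0.63] w 0.0004
```

```bash
python3 -m handwheel '[{"delta_pos":[0,0,-0.7],"yaw":0},{"delta_pos":[0,0,-1.4],"yaw":0},{"delta_pos":[0,0,-2],"yaw":0}]';  python3 -m handwheel '[{"delta_pos":[0,0,-0.5],"yaw":0},{"delta_pos":[0,0,-1],"yaw":0}]'; python3 -m handwheel '[{"delta_pos":[0,0,-0.5],"yaw":0},{"delta_pos":[0,0,-1],"yaw":0}]'
```

```text
time: 5.45
tool_pos: [0.5976, 0.1468, 0.054]
ee_rot: [-1.571, 0.0, -0.234]
wrist_force: [-1.1, 3.2, 0.3]
width: 0.0003
time: 5.65
tool_pos: [0.5975, 0.1461, 0.054]
ee_rot: [-1.57, -0.0, -0.234]
wrist_force: [-1.3, 4.4, -1.0]
width: 0.0001
time: 5.85
tool_pos: [0.5975, 0.146, 0.054]
ee_rot: [-1.568, -0.0, -0.234]
wrist_force: [-0.3, 6.3, -1.2]
width: 0.0004
```

```bash
python3 -m handwheel '[{"delta_pos":[0,0,-0.5],"yaw":0},{"delta_pos":[0,0,-1],"yaw":0},{"delta_pos":[0,0,-1],"yaw":0},{"delta_pos":[0,0,-1],"yaw":0}]'; python3 -c "
from loc import *
st()
s=snap('top');crop(s,150,190,290,295,5.7,'pics/t6.png')
s=snap('side');crop(s,285,140,385,240,6,'pics/s6.png')"
```

```text
time: 6.25
tool_pos: [0.5974, 0.1459, 0.054]
ee_rot: [-1.567, -0.0, -0.233]
wrist_force: [-0.0, 7.4, -1.1]
width: 0.0003
t 6.25 P [151.3   2.5  54. ] rot [-1.567 -0.    -0.233] Fpress [ 7.2   1.77 -1.15] w 0.0003
```

View pics/t6.png

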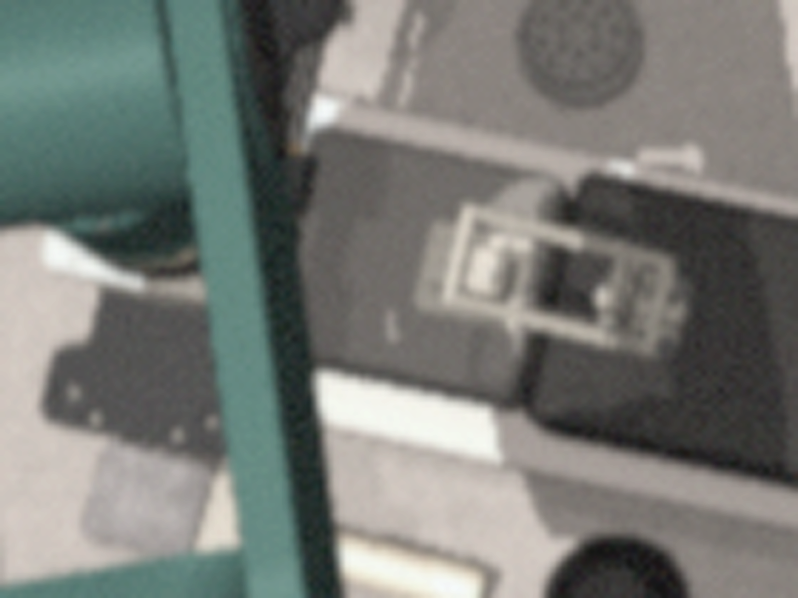

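View pics/s6.png

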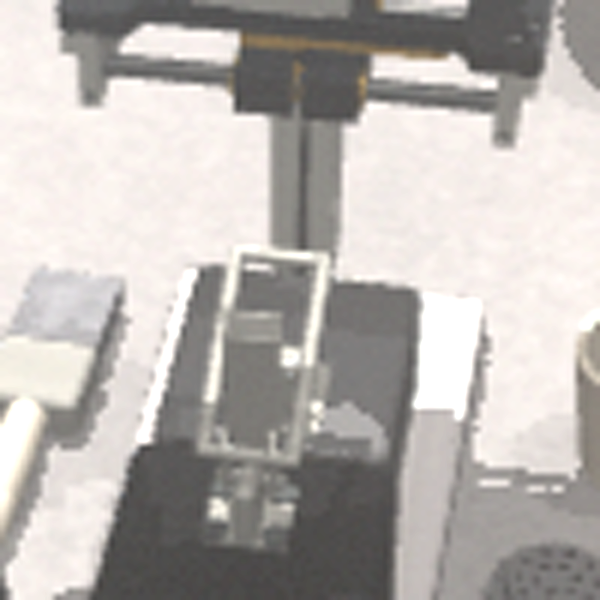

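```bash
python3 -m handwheel '[{"delta_pos":[0,0,20],"yaw":0},{"delta_pos":[0,-20,40],"yaw":0},{"delta_pos":[0,-60,50],"yaw":0},{"delta_pos":[0,-100,70],"yaw":0},{"delta_pos":[0,-140,110],"yaw":0},{"delta_pos":[0,-160,150],"yaw":0},{"delta_pos":[0,-160,180],"yaw":0},{"delta_pos":[0,-160,180],"yaw":0}]' 120; python3 -c "
from loc import *
st()
s=snap('top');crop(s,200,210,280,270,9.5,'pics/t7.png')
s=snap('side');crop(s,295,170,365,240,8.5,'pics/s7.png')"
```

```text
time: 7.15
tool_pos: [0.6395, 0.323, 0.2143]
ee_rot: [-1.57, -0.003, -0.23]
wrist_force: [-1.1, 0.0, -1.5]
width: 0.0499
t 7.15 P [333.3   3.9 214.3] rot [-1.57  -0.003 -0.23 ] Fpress [-0.25  1.12 -1.45] w 0.0499
```

View pics/t7.png

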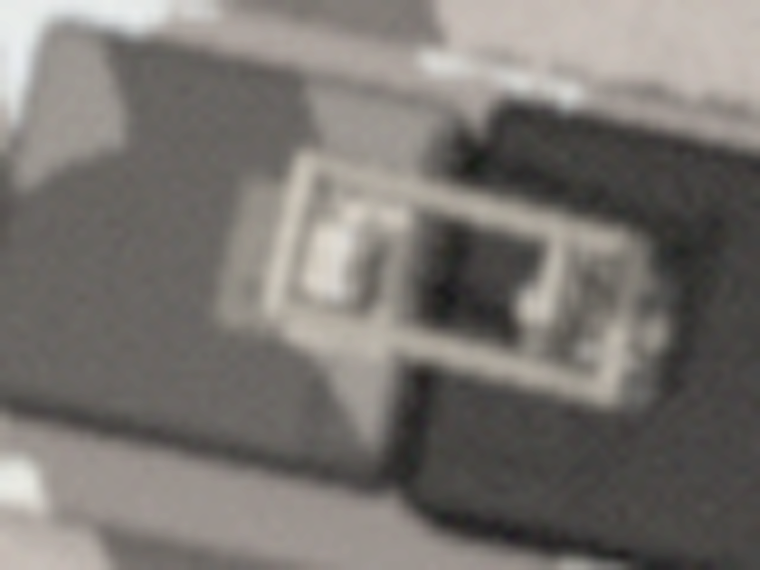

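View pics/s7.png

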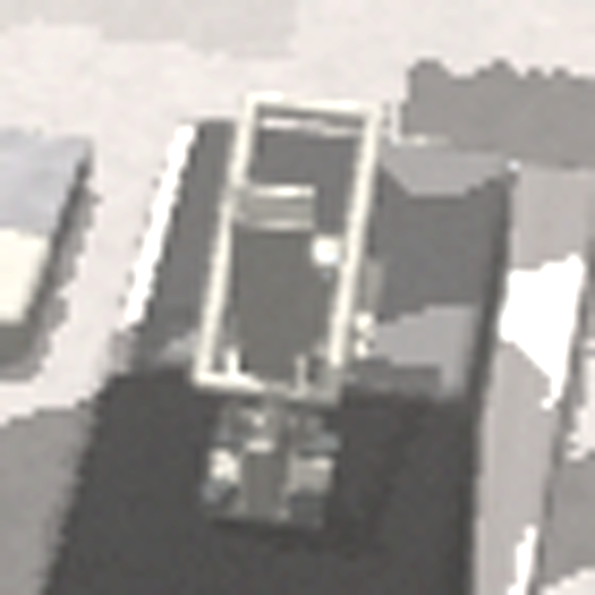

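```bash
python3 - <<'E'
from loc import *
S={}
for n in("side","top"):
    s=snap(n); s["image"]=cv2.imread(f"pics/{n}0.png")[:,:,::-1]; S[n]=s
k=10
for n,(x0,y0,x1,y1) in(("top",(205,215,245,255)),("side",(310,175,350,215))):
  tiles=[]
  for h in(4,11,18):
    s=S[n]; im=cv2.resize(np.ascontiguousarray(s["image"][y0:y1,x0:x1,::-1]),None,fx=k,fy=k,interpolation=cv2.INTER_CUBIC)
    im=cv2.convertScaleAbs(im,alpha=1.5,beta=20)[:, :400]
    X=61+31.3
    def poly(P,c):
        q=(proj(s,[W(a) for a in P])-[x0-.5,y0-.5])*k
        cv2.polylines(im,[q.astype(int)],True,c,1)
    zf=97+h-3; zl=97+h+10
    poly([(X-11,-8,zf),(X-11,8,zf),(X+19,8,zf),(X+19,-8,zf)],(255,0,0))
    poly([(X-11,-8,zl),(X-11,8,zl),(X+2.5,8,zl),(X+2.5,-8,zl)],(0,0,255))
    tiles.append(cv2.resize(im,(266,266),interpolation=cv2.INTER_AREA) if 0 else im[40:,60:320])
  cv2.imwrite(f"pics/ov_{n}.png",np.hstack(tiles))
E
```

```text
(no output)
```

View pics/ov_top.png

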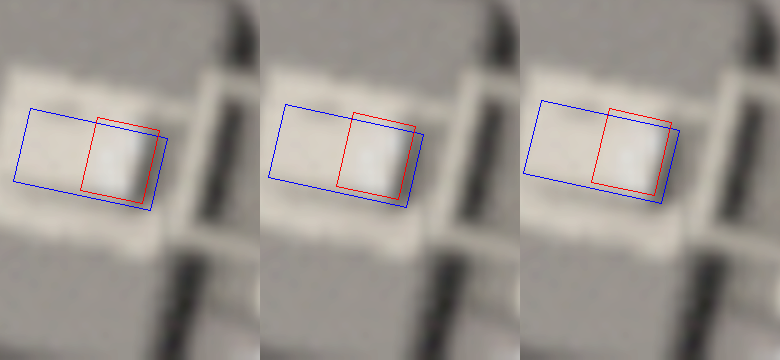

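View pics/ov_side.png

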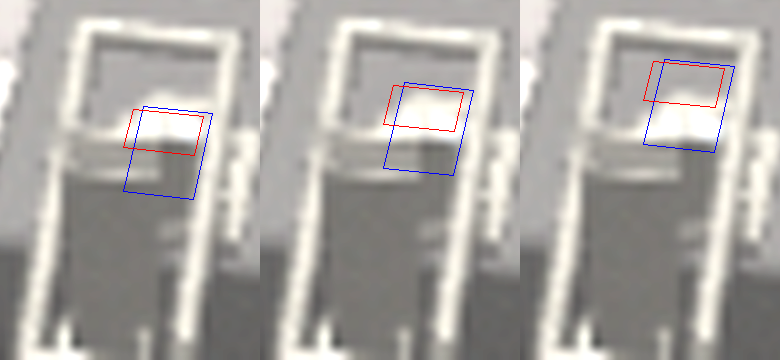

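```bash
python3 -c "
from loc import *
st();print(go((55.4,0,214)))"
```

```text
t 7.35 P [327.9   3.4 213.2] rot [-1.573  0.    -0.235] Fpress [-0.28 -0.47 -0.06] w 0.0497
(array([ 1.800e+00, -2.000e-01, -2.725e+02]), np.float64(0.006))
```

```bash
python3 -m handwheel '[{"delta_pos":[0,0,-30],"yaw":0.006},{"delta_pos":[1,0,-70],"yaw":0.006},{"delta_pos":[2,0,-115],"yaw":0.006},{"delta_pos":[2,0,-160],"yaw":0.006},{"delta_pos":[2,0,-205],"yaw":0.006},{"delta_pos":[2,0,-245],"yaw":0.006},{"delta_pos":[2,0,-265],"yaw":0.006},{"delta_pos":[2,0,-272.5],"yaw":0.006},{"delta_pos":[2,0,-272.5],"yaw":0.006},{"delta_pos":[2,0,-272.5],"yaw":0.006}]' 92; python3 -c "
from loc import *
s=snap('side');crop(s,275,130,375,230,6,'pics/s8.png')
st();print(go((55.4,0,141.6)))"
```

```text
time: 8.35
tool_pos: [0.5774, 0.0538, 0.214]
ee_rot: [-1.57, -0.0, -0.24]
wrist_force: [-0.3, 0.1, -0.5]
width: 0.0603
t 8.4 P [ 5.750e+01 -1.000e-01  2.138e+02] rot [-1.57   0.    -0.239] Fpress [ 0.2  -0.05 -1.29] w 0.0601
(array([-0. , 72.2, -2.2]), np.float64(0.002))
```

View pics/s8.png

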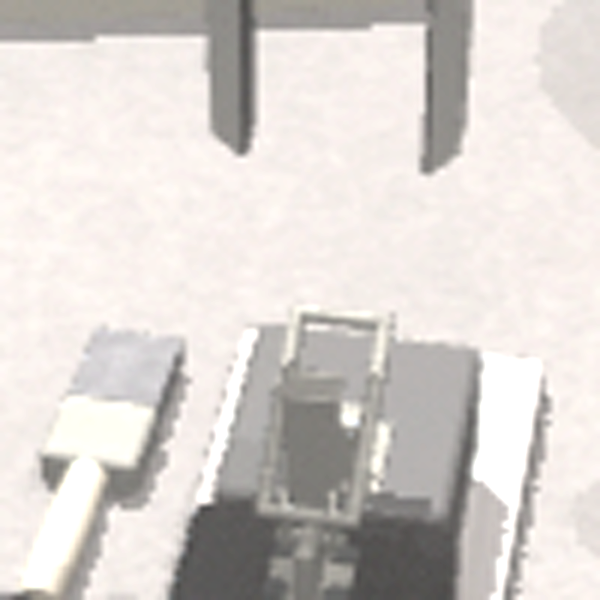

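```bash
python3 -m handwheel '[{"delta_pos":[0,20,-1],"yaw":0.002},{"delta_pos":[0,45,-2],"yaw":0.002},{"delta_pos":[0,62,-2],"yaw":0.002},{"delta_pos":[0,72,-2],"yaw":0.002},{"delta_pos":[0,72,-2],"yaw":0.002},{"delta_pos":[0,72,-2],"yaw":0.002}]'; python3 -c "
from loc import *
s=snap('side');crop(s,275,130,375,230,6,'pics/s9.png')
s=snap('top');crop(s,200,200,280,280,7,'pics/t9.png')
st()"
```

```text
time: 9.0
tool_pos: [0.5775, 0.0521, 0.1426]
ee_rot: [-1.57, -0.001, -0.241]
wrist_force: [0.4, -0.7, 0.4]
width: 0.0602
t 9.1 P [ 55.3  -1.  143.5] rot [-1.57  -0.003 -0.242] Fpress [-0.    0.02  0.46] w 0.0603
```

View pics/s9.png

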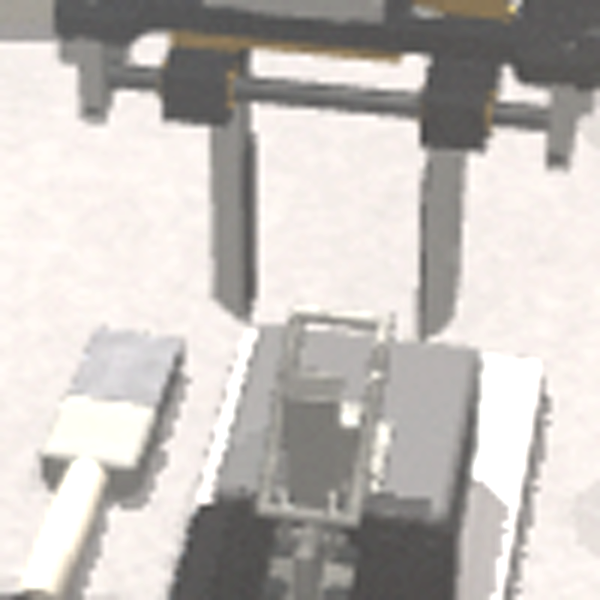

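```bash
python3 -c "
from loc import *
s=snap('side')
L=[W(q) for q in ((66.4,-16,156.5),(66.4,16,156.5),(55.4,-16,151.6),(55.4,16,151.6),(55.3,-31,143.5),(55.3,29,143.5))]
crop(s,295,160,365,210,11,'pics/s10.png',L)
"
```

```text
(no output)
```

View pics/s10.png

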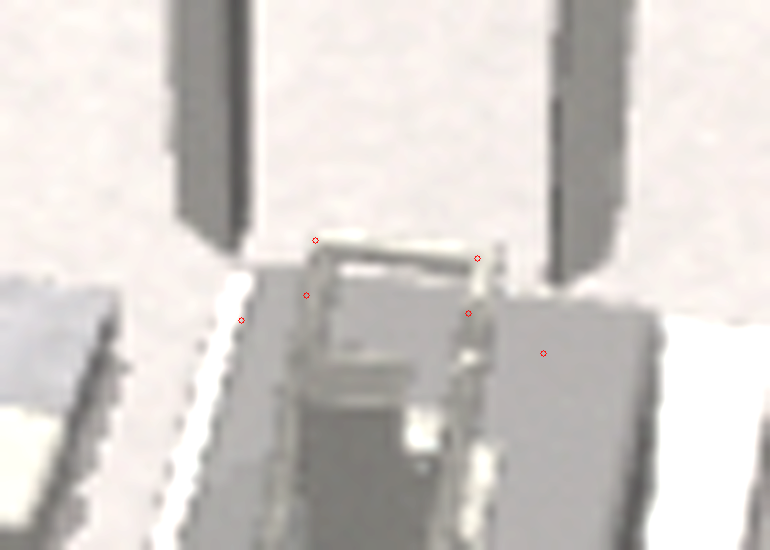

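View pics/t9.png

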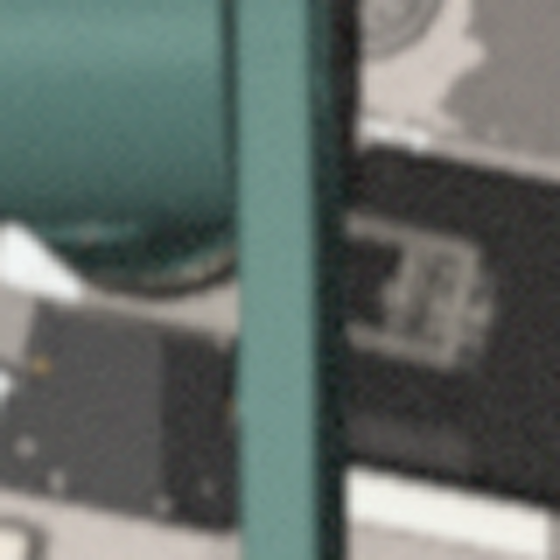

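```bash
python3 -c "
from loc import *
s=snap('side')
for P,uv in (((200.3,2.8,55.5),(338.3,174.2)),((57.5,-.1-30,213.8),(355.8,168.7)),((57.5,30,213.8),(315.8,155.8)),((55.3,29,143.5),(317,183)),((55.3,-31,143.5),(345.2,186))):
  print(P,uv,[np.round(proj(s,W(np.add(P,d)))[0],1) for d in ((0,0,0),(10,0,0),(0,0,10))])
R=cv2.Rodrigues(s['rvec'])[0];print('cam press',Pr(-R.T@s['tvec']))
"
```

```text
(200.3, 2.8, 55.5) (338.3, 174.2) [array([337.5, 179.3]), array([338.1, 176.7]), array([337.6, 176.1])]
(57.5, -30.1, 213.8) (355.8, 168.7) [array([344.6, 164.9]), array([345.2, 162. ]), array([344.7, 161. ])]
(57.5, 30, 213.8) (315.8, 155.8) [array([315.8, 162. ]), array([316.7, 159.1]), array([315.8, 158.1])]
(55.3, 29, 143.5) (317, 183) [array([316.4, 188.6]), array([317.2, 185.7]), array([316.4, 185.1])]
(55.3, -31, 143.5) (345.2, 186) [array([343.9, 191.7]), array([344.5, 188.7]), array([344. , 188.1])]
cam press [-795.40509888 -129.10128022  881.18836361]
```

```bash
python3 -c "
from loc import *
s=snap('side')
w=np.array([.23783,.49524,.18280]); d=np.array([np.cos(1.123),np.sin(1.123),0])*.047
for q in (w+d,w-d,w): print(proj(s,q)[0], proj(s,q+[0,0,.015])[0],proj(s,q+[0,.015,.0])[0])
s['image']=cv2.imread('pics/side0.png')[:,:,::-1]
crop(s,120,0,240,90,6.6,'pics/s11.png',[w+d,w-d])
L=[W(q) for q in ((55.3,-31,143.5),(55.3,29,143.5))]
s=snap('top');print(proj(s,L))
"
```

```text
[197.91017215  68.34505772] [196.95148566  63.17516278] [198.41225722  65.65918599]
[179.10834284  84.88979811] [177.95639679  79.61756945] [179.77592327  81.95822015]
[188.71584872  76.43563719] [187.66428239  71.21429195] [189.29733847  73.63094548]
[[239.34748906 221.48005683]
 [232.78891908 249.55578072]]
```

View pics/s11.png

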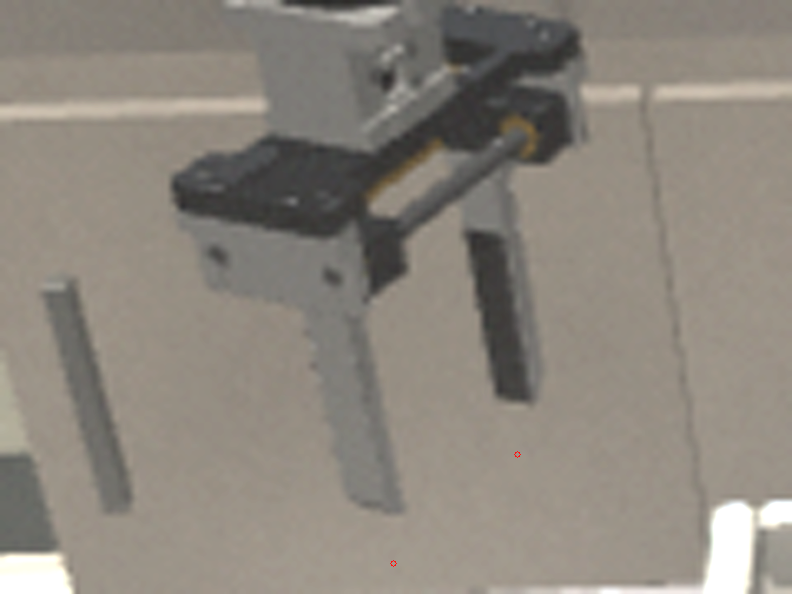

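```bash
python3 -c "
from loc import *
s=snap('side')
print(proj(s,[[0,0,0],[0.08,0,0],[0,.08,0],[0,-.08,0],[-.08,0,0]]))
s=snap('top');print(proj(s,[[0,0,0],[0.08,0,0],[0,.08,0]]))
s['image']=cv2.imread('pics/top0.png')[:,:,::-1]
w=np.array([.23783,.49524,.18280]); d=np.array([np.cos(1.123),np.sin(1.123),0])*.047
print(proj(s,[w+d,w-d,w]))
crop(s,0,400,100,480,8,'pics/t11.png',[w+d,w-d])
"
```

```text
[[ 72.75065202 267.26646894]
 [109.39061079 265.21719194]
 [ 81.59973275 241.38771049]
 [ 63.01359516 295.74207564]
 [ 35.83794979 269.33100051]]
[[270.19819796 504.36592287]
 [269.47500558 466.57375865]
 [233.62080401 505.69744678]]
[[-16.2598238  403.86252987]
 [ 27.58813385 424.08751276]
 [  5.63950426 413.96365109]]
```

View pics/t11.png

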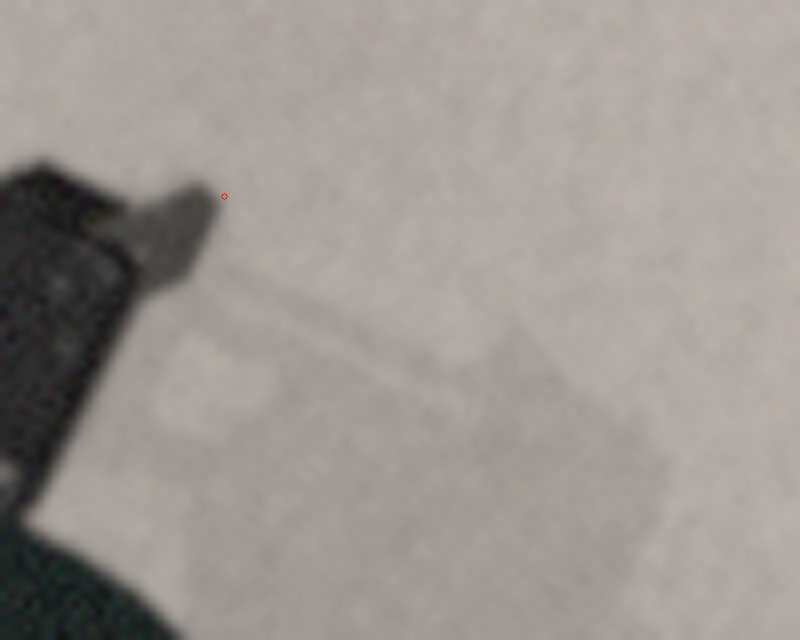

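```bash
python3 -m handwheel '[{"delta_pos":[0,6,0],"yaw":0},{"delta_pos":[0,12,0],"yaw":0},{"delta_pos":[0,15,0],"yaw":0},{"delta_pos":[0,15,0],"yaw":0},{"delta_pos":[0,15,0],"yaw":0}]'; python3 -c "
from loc import *
st()
s=snap('side');crop(s,295,150,365,220,8.5,'pics/s12.png')
"
```

```text
time: 9.9
tool_pos: [0.5769, 0.0516, 0.1267]
ee_rot: [-1.571, 0.0, -0.242]
wrist_force: [0.7, 0.1, -0.0]
width: 0.0599
t 9.9 P [ 5.480e+01 -1.000e-01  1.267e+02] rot [-1.571  0.    -0.242] Fpress [ 0.3  -0.6  -0.04] w 0.0599
```

View pics/s12.png

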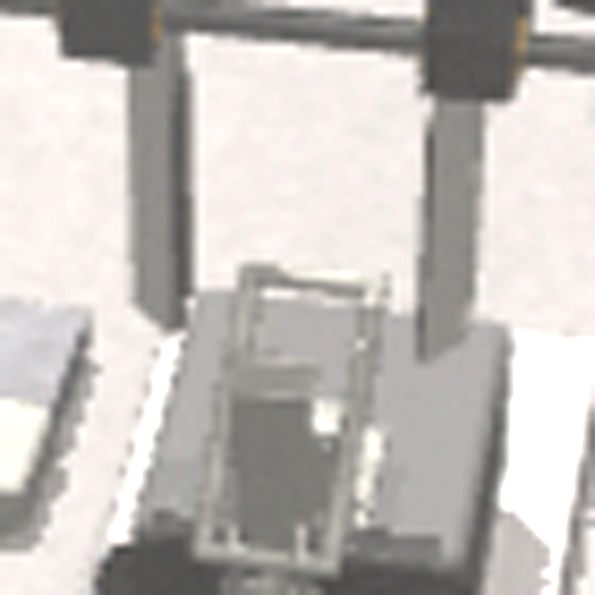

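```bash
python3 -m handwheel '[{"delta_pos":[0,0,0],"yaw":0},{"delta_pos":[0,0,0],"yaw":0},{"delta_pos":[0,0,0],"yaw":0},{"delta_pos":[0,0,0],"yaw":0},{"delta_pos":[0,0,0],"yaw":0}]' 255; python3 -c "
from loc import *
st()
s=snap('side');crop(s,295,150,365,220,8.5,'pics/s13.png')
"
```

```text
time: 10.45
tool_pos: [0.5775, 0.0515, 0.1273]
ee_rot: [-1.57, -0.001, -0.242]
wrist_force: [0.9, 0.3, -0.2]
width: 0.0372
t 10.45 P [ 54.9  -0.7 127.3] rot [-1.57e+00 -1.00e-03 -2.42e-01] Fpress [ 0.54 -0.82 -0.16] w 0.0372
```

View pics/s13.png

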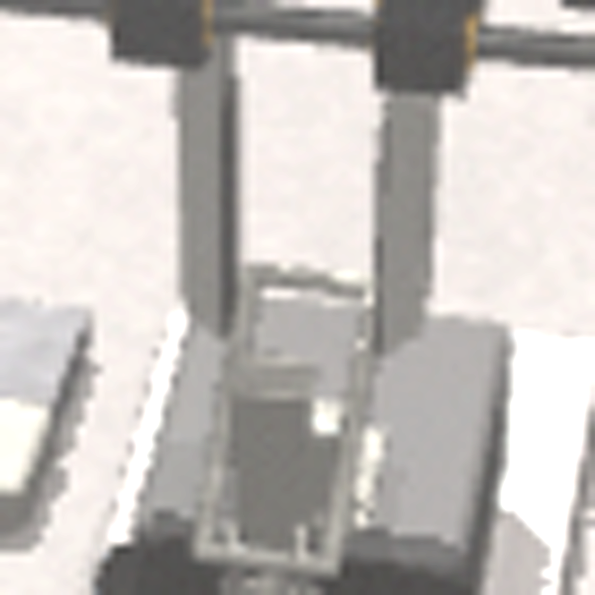

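```bash
cat > kin.py <<'E'
import numpy as np, sys
from loc import *
SG=65.5; DZ=24.1
def bar2(b,bar=True,L=78.):
    x,z=b; z-=106; D=np.hypot(x,z); 
    al=np.arccos((400+D*D-L*L)/(40*D)); th=np.arctan2(z,x)+al
    h=20*np.array([np.cos(th),np.sin(th)]); a=np.arctan2(z-h[1],x-h[0])
    t=np.pi-th+.35
    return h+[0,106],a,t
def tcp_for_bar(b):
    h,a,t=bar2(b); G=h+SG*np.array([np.cos(a),np.sin(a)]); return G[0],G[1]-DZ,a,t
def bar_for_tcp(x,z):
    h,a,t=bar2((x,z+DZ),L=SG); return h+78*np.array([np.cos(a),np.sin(a)]),a,t
E
python3 -c "
from kin import *
print(bar_for_tcp(54.9,127.3)); st()
for b in((66.4,156.5),(72,145),(74,135),(74,125),(73,118),(73,113),(72,108),(72,104),(62,112),(61,104)): print(b,np.round(tcp_for_bar(b),2))"
```

```text
(array([ 66.36614563, 156.37770072]), np.float64(0.4095712302218072), np.float64(1.65867484123988))
t 10.5 P [ 54.8  -0.7 127.2] rot [-1.57e+00 -1.00e-03 -2.42e-01] Fpress [ 0.98 -1.77  0.42] w 0.0367
(66.4, 156.5) [ 54.94 127.41   0.41   1.66]
(72, 145) [ 59.89 117.8    0.25   1.74]
(74, 135) [ 61.59 109.41   0.12   1.75]
(74, 125) [ 6.15e+01  1.01e+02 -1.00e-02  1.72e+00]
(73, 118) [60.56 95.09 -0.1   1.69]
(73, 113) [60.66 90.92 -0.16  1.72]
(72, 108) [59.82 86.72 -0.23  1.72]
(72, 104) [60.   83.39 -0.28  1.78]
(62, 112) [ 4.954e+01  8.892e+01 -8.000e-02  1.010e+00]
(61, 104) [48.72 82.22 -0.19  1.02]
```

```bash
python3 -m handwheel '[{"delta_pos":[0,3,2],"yaw":0},{"delta_pos":[0,6,4],"yaw":0},{"delta_pos":[0,10,5],"yaw":0},{"delta_pos":[0,14,6],"yaw":0},{"delta_pos":[0,18,6.7],"yaw":0},{"delta_pos":[0,22,6.7],"yaw":0},{"delta_pos":[0,25,6.7],"yaw":0},{"delta_pos":[0,25,6.7],"yaw":0}]'; python3 -c "
from kin import *
st();x,_,z=Pr(robot.get_obs()['tool_pos']);print(bar_for_tcp(x,z))
s=snap('side')
(b,a,t)=bar_for_tcp(x,z);crop(s,295,150,365,220,8.5,'pics/s14.png',[W((b[0],y,b[1])) for y in(-16,16)])
"
```

```text
time: 11.3
tool_pos: [0.5791, 0.0587, 0.1016]
ee_rot: [-1.569, -0.001, -0.242]
wrist_force: [4.0, 1.9, 3.2]
width: 0.0368
t 11.3 P [ 62.2  -0.5 101.6] rot [-1.569e+00 -1.000e-03 -2.420e-01] Fpress [ 2.76 -3.47  3.22] w 0.0368
(array([ 74.72556079, 125.72835422]), np.float64(-2.277235134081257e-05), np.float64(1.756333976714906))
```

View pics/s14.png

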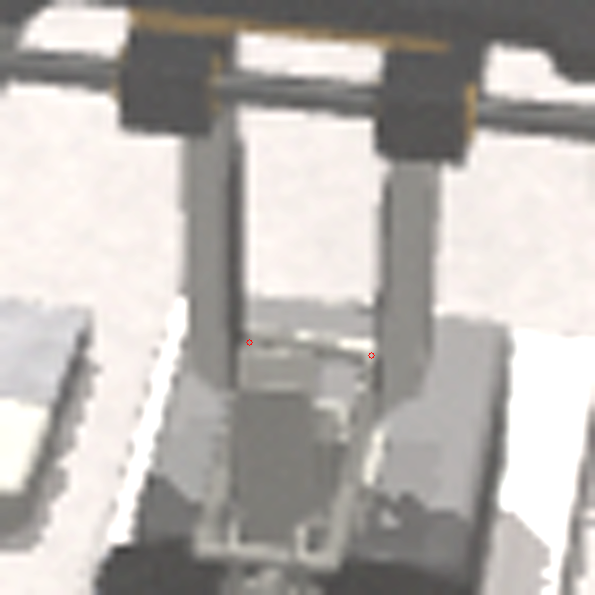

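```bash
python3 -m handwheel '[{"delta_pos":[0,1.5,-0.5],"yaw":0},{"delta_pos":[0,3,-1],"yaw":0},{"delta_pos":[0,4.5,-1],"yaw":0},{"delta_pos":[0,4.5,-1],"yaw":0}]'; python3 -c "
from kin import *
st();x,_,z=Pr(robot.get_obs()['tool_pos']);print(bar_for_tcp(x,z))"
python3 -m handwheel '[{"delta_pos":[0,1,0],"yaw":0},{"delta_pos":[0,2,0],"yaw":0},{"delta_pos":[0,2,0],"yaw":0}]'; python3 -c "
from kin import *
st();x,_,z=Pr(robot.get_obs()['tool_pos']);print(bar_for_tcp(x,z))"
```

```text
time: 11.75
tool_pos: [0.5787, 0.0569, 0.0974]
ee_rot: [-1.571, -0.001, -0.242]
wrist_force: [4.3, 0.9, 3.1]
width: 0.0371
t 11.75 P [60.4 -0.5 97.4] rot [-1.571e+00 -1.000e-03 -2.420e-01] Fpress [ 1.87 -3.95  3.07] w 0.0371
(array([ 72.83832305, 120.78897312]), np.float64(-0.058607333222079123), np.float64(1.666682423627209))
time: 12.05
tool_pos: [0.5786, 0.0567, 0.0954]
ee_rot: [-1.571, -0.001, -0.242]
wrist_force: [4.2, 0.3, 2.9]
width: 0.0364
t 12.05 P [60.2 -0.5 95.4] rot [-1.571e+00 -1.000e-03 -2.420e-01] Fpress [ 1.32 -4.01  2.95] w 0.0364
(array([ 72.66964135, 118.36097872]), np.float64(-0.08986314775200464), np.float64(1.667308831898938))
```

```bash
python3 -m handwheel '[{"delta_pos":[0,1,0],"yaw":0},{"delta_pos":[0,1,0],"yaw":0}]'|egrep "pos|force";python3 -m handwheel '[{"delta_pos":[0,1,0],"yaw":0},{"delta_pos":[0,1,0],"yaw":0}]'|egrep "pos|force"
```

```text
tool_pos: [0.5785, 0.0567, 0.0944]
wrist_force: [5.4, 0.1, 2.6]
tool_pos: [0.5785, 0.0567, 0.0934]
wrist_force: [5.1, -0.3, 1.5]
```

```bash
python3 -m handwheel '[{"delta_pos":[0,1,0],"yaw":0},{"delta_pos":[0,1,0],"yaw":0}]'|egrep "pos|force"
```

```text
tool_pos: [0.5785, 0.0567, 0.0923]
wrist_force: [5.9, -1.6, 3.2]
```

```bash
python3 -m handwheel '[{"delta_pos":[0,1,0],"yaw":0},{"delta_pos":[0,1,0],"yaw":0}]'|egrep "pos|force"
```

```text
tool_pos: [0.5785, 0.0567, 0.0913]
wrist_force: [5.3, -1.4, 2.6]
```

```bash
python3 -m handwheel '[{"delta_pos":[0,1,0],"yaw":0},{"delta_pos":[0,1,0],"yaw":0}]'|egrep "pos|force"
```

```text
tool_pos: [0.5785, 0.0567, 0.0903]
wrist_force: [4.7, -0.3, 2.8]
```

```bash
python3 -m handwheel '[{"delta_pos":[0,1,0],"yaw":0},{"delta_pos":[0,1,0],"yaw":0}]'|egrep "pos|force"; python3 -c "
from kin import *
st();x,_,z=Pr(robot.get_obs()['tool_pos']);print(bar_for_tcp(x,z))
s=snap('side')
(b,a,t)=bar_for_tcp(x,z);crop(s,295,150,365,220,8.5,'pics/s15.png',[W((b[0],y,b[1])) for y in(-16,16)])"
```

```text
tool_pos: [0.5785, 0.0567, 0.0893]
wrist_force: [6.0, -2.0, 2.3]
t 13.25 P [60.1 -0.4 89.3] rot [-1.571 -0.    -0.242] Fpress [-0.53 -6.32  2.26] w 0.0366
(array([ 72.42230185, 111.06209304]), np.float64(-0.18682244758362826), np.float64(1.7081754177265251))
```

View pics/s15.png

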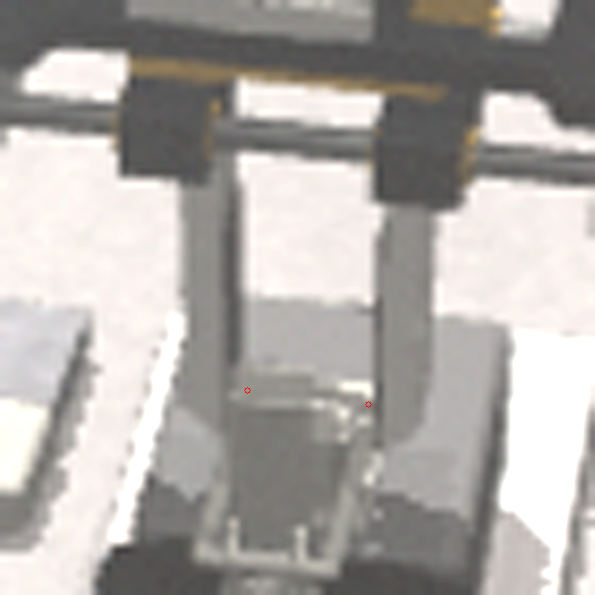

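```bash
python3 -c "
from kin import *
s=snap('side')
for t in(1.4,1.5,1.6,1.7,1.8):
  q=W((-73*np.cos(t)+7*np.sin(t),0,106+73*np.sin(t)+7*np.cos(t))); print(t,(proj(s,q)[0]-[294.5,149.5])*8.5)
for b in((66,111),(72,111),(72,114),(76,111),(76,114)):
  print(b,(proj(s,[W((b[0],y,b[1])) for y in (16,-16)])-[294.5,149.5])*8.5)
im=s['image'][185:215,315:350,::-1];im=cv2.resize(im,None,fx=20,fy=20,interpolation=cv2.INTER_CUBIC);cv2.imwrite('pics/s16.png',cv2.convertScaleAbs(im,alpha=1.5,beta=20))
"
```

```text
1.4 [260.19064207 395.50435977]
1.5 [265.17433821 374.98469201]
1.6 [270.08927082 357.01396383]
1.7 [274.88111535 341.75623817]
1.8 [279.49870792 329.3367724 ]
(66, 111) [[243.86248853 406.89821922]
 [365.09482406 420.35781876]]
(72, 111) [[247.65276828 391.92051209]
 [368.4661646  405.2853508 ]]
(72, 114) [[247.65239075 383.26497281]
 [368.68981629 396.62742354]]
(76, 111) [[250.16473748 381.9941896 ]
 [370.70044474 395.29641155]]
(76, 114) [[250.16899338 373.3407755 ]
 [370.92770018 386.64050594]]
```

View pics/s16.png

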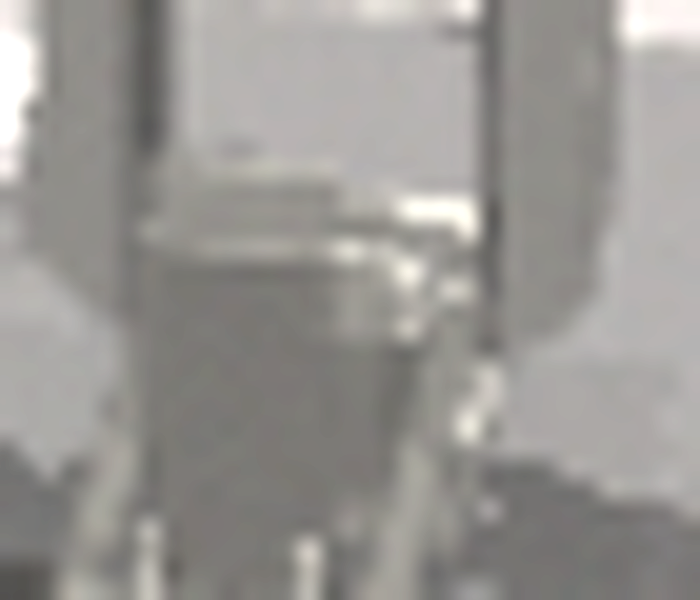

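```bash
python3 -m handwheel '[{"delta_pos":[0,1,0],"yaw":0},{"delta_pos":[0,1,0],"yaw":0}]'|egrep "pos|force"
```

```text
tool_pos: [0.5784, 0.0566, 0.0883]
wrist_force: [4.7, -1.7, 2.4]
```

```bash
python3 -m handwheel '[{"delta_pos":[0,1,0],"yaw":0},{"delta_pos":[0,1,0],"yaw":0}]'|egrep "pos|force"
```

```text
tool_pos: [0.5784, 0.0566, 0.0873]
wrist_force: [5.9, -1.3, 3.4]
```

```bash
python3 -m handwheel '[{"delta_pos":[0,1,0],"yaw":0},{"delta_pos":[0,1,0],"yaw":0}]'|egrep "pos|force"
```

```text
tool_pos: [0.5784, 0.0566, 0.0863]
wrist_force: [5.4, -1.6, 2.6]
```

```bash
python3 -m handwheel '[{"delta_pos":[0,1,0],"yaw":0},{"delta_pos":[0,1,0],"yaw":0}]'|egrep "pos|force"
```

```text
tool_pos: [0.5784, 0.0565, 0.0853]
wrist_force: [4.2, -1.9, 3.1]
```

```bash
python3 -m handwheel '[{"delta_pos":[0,1,0],"yaw":0},{"delta_pos":[0,1,0],"yaw":0}]'|egrep "pos|force"
```

```text
tool_pos: [0.5784, 0.0565, 0.0843]
wrist_force: [5.0, -1.3, 2.2]
```

```bash
python3 -m handwheel '[{"delta_pos":[0,1,0],"yaw":0},{"delta_pos":[0,1,0],"yaw":0}]'|egrep "pos|force";python3 -c "
from kin import *
st();x,_,z=Pr(robot.get_obs()['tool_pos']);print(bar_for_tcp(x,z))
s=snap('side')
(b,a,t)=bar_for_tcp(x,z);crop(s,295,150,365,220,8.5,'pics/s17.png',[W((b[0],y,b[1])) for y in(-16,16)])"
```

```text
tool_pos: [0.5784, 0.0564, 0.0833]
wrist_force: [4.9, -2.9, 2.8]
t 14.55 P [59.8 -0.4 83.3] rot [-1.572 -0.    -0.242] Fpress [-1.65 -5.44  2.81] w 0.0369
(array([ 71.79467051, 103.92258688]), np.float64(-0.283766107100921), np.float64(1.7658803821406353))
```

View pics/s17.png

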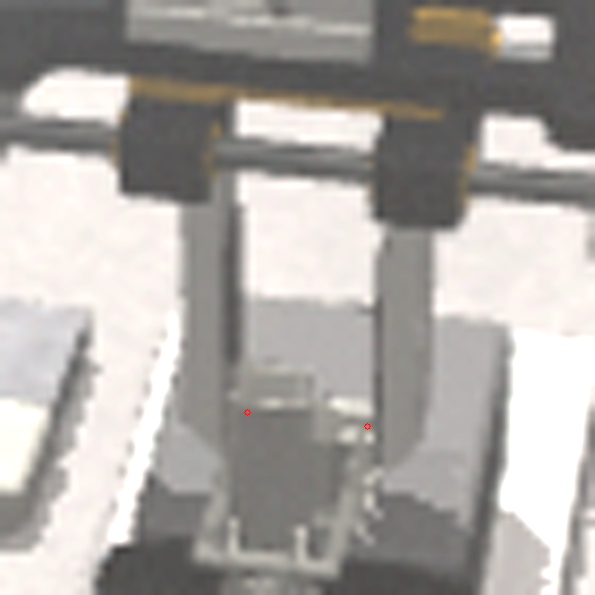

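```bash
python3 -m handwheel '[{"delta_pos":[0,1,0],"yaw":0},{"delta_pos":[0,1,0],"yaw":0}]'|egrep "pos|force"
```

```text
tool_pos: [0.5784, 0.0563, 0.0824]
wrist_force: [5.4, -2.1, 4.1]
```

```bash
python3 -m handwheel '[{"delta_pos":[0,1,0],"yaw":0},{"delta_pos":[0,1,0],"yaw":0}]'|egrep "pos|force"
```

```text
tool_pos: [0.5784, 0.0564, 0.0815]
wrist_force: [5.3, -2.5, 4.0]
```

```bash
python3 -m handwheel '[{"delta_pos":[0,1,0],"yaw":0},{"delta_pos":[0,1,0],"yaw":0}]'|egrep "pos|force"
```

```text
tool_pos: [0.5783, 0.0562, 0.0804]
wrist_force: [4.6, -2.1, 4.1]
```

```bash
python3 -m handwheel '[{"delta_pos":[0,1,0],"yaw":0},{"delta_pos":[0,1,0],"yaw":0}]'|egrep "pos|force"
```

```text
tool_pos: [0.5783, 0.0561, 0.0793]
wrist_force: [4.1, -2.7, 3.4]
```

```bash
python3 -c "
from kin import *
st()
s=snap('side')
crop(s,310,175,350,210,16,'pics/s18.png')"
```

```text
t 15.4 P [59.5 -0.4 79.3] rot [-1.572 -0.    -0.242] Fpress [-1.62 -4.66  3.38] w 0.0368
```

View pics/s18.png

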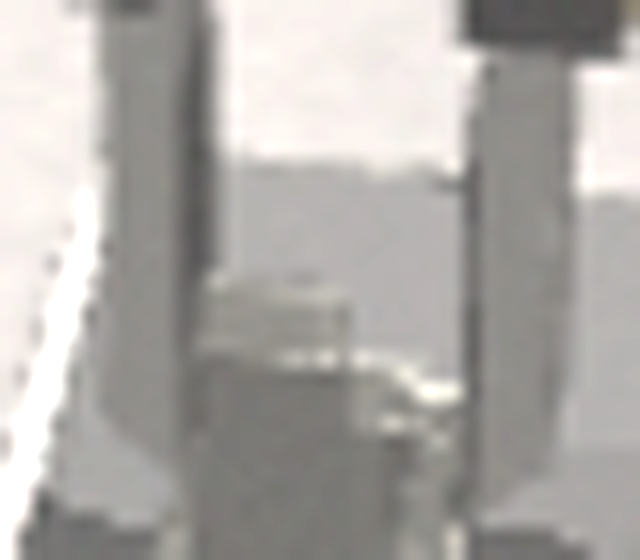

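```bash
python3 -m handwheel '[{"delta_pos":[0,1,0],"yaw":0},{"delta_pos":[0,1,0],"yaw":0}]'|egrep "pos|force"
```

```text
tool_pos: [0.5783, 0.0559, 0.0784]
wrist_force: [4.8, -4.2, 2.9]
```

```bash
python3 -m handwheel '[{"delta_pos":[0,1,0],"yaw":0},{"delta_pos":[0,1,0],"yaw":0}]'|egrep "pos|force"
```

```text
tool_pos: [0.5783, 0.0559, 0.0773]
wrist_force: [5.5, -3.7, 3.3]
```

```bash
python3 -m handwheel '[{"delta_pos":[0,1,0],"yaw":0},{"delta_pos":[0,1,0],"yaw":0}]'|egrep "pos|force"
```

```text
tool_pos: [0.5783, 0.0559, 0.0766]
wrist_force: [4.5, -3.6, 4.8]
```

```bash
python3 -m handwheel '[{"delta_pos":[0,1,0],"yaw":0},{"delta_pos":[0,1,0],"yaw":0}]'|egrep "pos|force"
```

```text
tool_pos: [0.5784, 0.056, 0.0763]
wrist_force: [2.8, -3.8, 5.5]
```

```bash
python3 -m handwheel '[{"delta_pos":[0,1,0],"yaw":0},{"delta_pos":[0,1,0],"yaw":0}]'|egrep "pos|force"
```

```text
tool_pos: [0.5784, 0.056, 0.0762]
wrist_force: [2.8, -4.2, 9.3]
```

```bash
python3 -m handwheel '[{"delta_pos":[0,-1.5,0],"yaw":0},{"delta_pos":[0,-1.5,0],"yaw":0}]'|egrep "pos|force"; python3 -c "
from kin import *
st()
s=snap('side')
crop(s,305,170,350,210,15,'pics/s19.png')
s=snap('top');crop(s,200,200,280,280,7,'pics/t19.png')"
```

```text
tool_pos: [0.5784, 0.0561, 0.0764]
wrist_force: [4.2, -3.1, 5.1]
t 16.65 P [59.5 -0.4 76.4] rot [-1.572e+00 -1.000e-03 -2.420e-01] Fpress [-2.01 -4.84  5.07] w 0.037
```

View pics/s19.png

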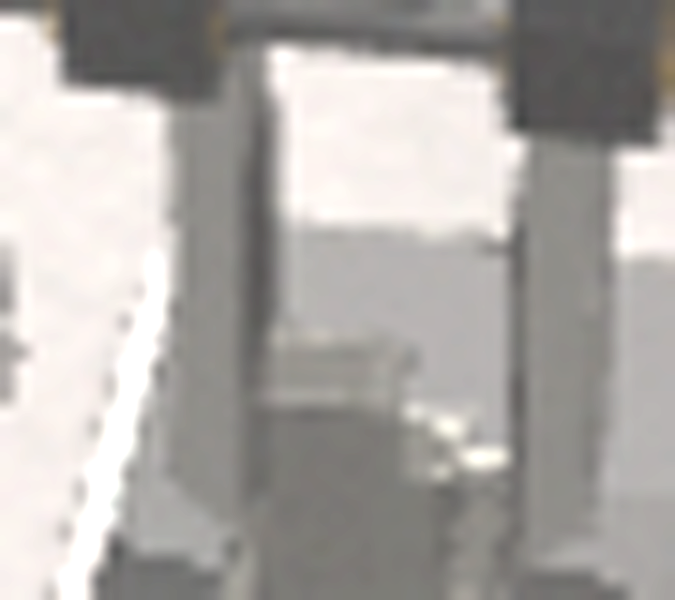

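View pics/t19.png

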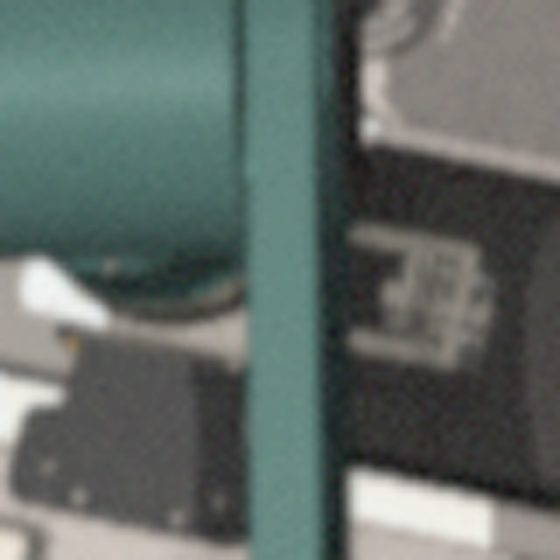

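```bash
python3 -m handwheel '[{"delta_pos":[0,0,-1],"yaw":0},{"delta_pos":[0,0,-2],"yaw":0},{"delta_pos":[0,0,-2],"yaw":0}]' >/dev/null; python3 -c "
from kin import *
st()"
```

```text
t 17.05 P [59.5 -0.4 76.4] rot [-1.569e+00 -1.000e-03 -2.420e-01] Fpress [ 1.66 -4.37  4.5 ] w 0.0369
```

```bash
python3 -m handwheel '[{"delta_pos":[0,0,-1],"yaw":0},{"delta_pos":[0,0,-2],"yaw":0},{"delta_pos":[0,0,-2],"yaw":0}]' >/dev/null; python3 -c "
from kin import *
st()"
```

```text
t 17.35 P [58.4 -0.4 76.3] rot [-1.567e+00 -1.000e-03 -2.410e-01] Fpress [ 3.9  -4.13  4.46] w 0.0367
```

```bash
python3 -m handwheel '[{"delta_pos":[0,0,-1],"yaw":0},{"delta_pos":[0,0,-2],"yaw":0},{"delta_pos":[0,0,-2],"yaw":0}]' >/dev/null; python3 -c "
from kin import *
st()"
```

```text
t 17.65 P [56.8 -0.4 76.2] rot [-1.566e+00 -1.000e-03 -2.410e-01] Fpress [ 4.83 -4.96  5.63] w 0.0368
```

```bash
python3 -m handwheel '[{"delta_pos":[0,0,-1],"yaw":0},{"delta_pos":[0,0,-2],"yaw":0},{"delta_pos":[0,0,-2],"yaw":0}]' >/dev/null; python3 -c "
from kin import *
st()
s=snap('side')
crop(s,305,170,350,210,15,'pics/s20.png')"
```

```text
t 17.95 P [55.3 -0.3 76. ] rot [-1.565e+00 -1.000e-03 -2.410e-01] Fpress [ 5.22 -5.38  3.22] w 0.0369
```

View pics/s20.png

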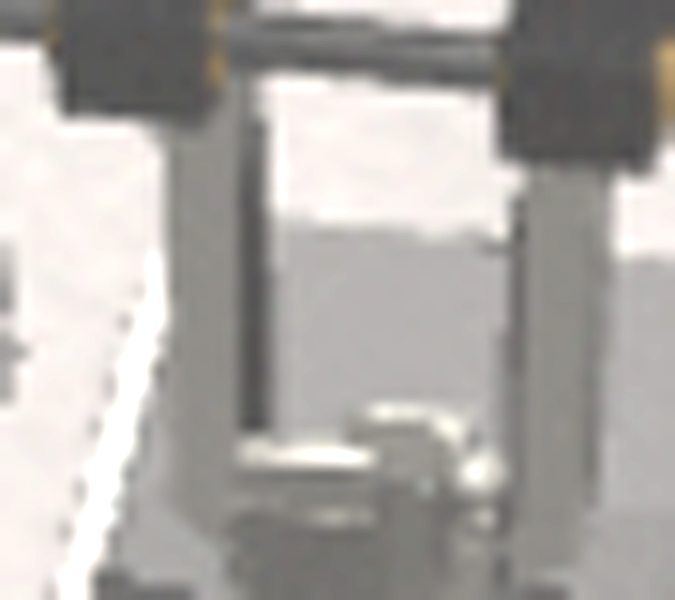

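```bash
python3 -m handwheel '[{"delta_pos":[0,0,-1],"yaw":0},{"delta_pos":[0,0,-2],"yaw":0},{"delta_pos":[0,0,-2],"yaw":0}]' >/dev/null; python3 -c "
from kin import *
st()"
```

```text
t 18.3 P [54.7 -0.3 76. ] rot [-1.563e+00 -1.000e-03 -2.410e-01] Fpress [ 8.13 -4.6   2.12] w 0.0366
```

```bash
python3 -m handwheel '[{"delta_pos":[0,0,-1],"yaw":0},{"delta_pos":[0,0,-1],"yaw":0},{"delta_pos":[0,0,-1],"yaw":0}]' >/dev/null; python3 -c "
from kin import *
st()"
```

```text
t 18.6 P [54.6 -0.3 76. ] rot [-1.561e+00 -1.000e-03 -2.400e-01] Fpress [10.11 -5.82  2.46] w 0.0368
```

```bash
python3 -m handwheel '[{"delta_pos":[0,0,-1],"yaw":0},{"delta_pos":[0,0,-1],"yaw":0},{"delta_pos":[0,0,-1],"yaw":0}]' >/dev/null; python3 -c "
from kin import *
st()
s=snap('side')
crop(s,305,170,350,210,15,'pics/s21.png')"
```

```text
t 18.9 P [54.4 -0.3 75.9] rot [-1.56e+00 -1.00e-03 -2.40e-01] Fpress [11.37 -5.34  2.07] w 0.0365
```

View pics/s21.png

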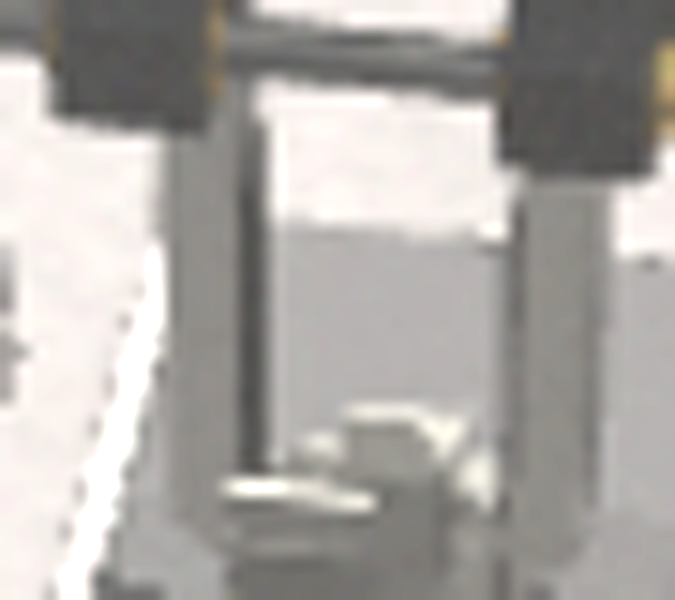

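```bash
python3 -c "
from kin import *
s=snap('side')
for t in(.9,1.,1.1,1.2,1.3,1.4,1.66):
  for th in(0,7):
    q=[W((-73*np.cos(t)+th*np.sin(t),y,106+73*np.sin(t)+th*np.cos(t))) for y in(10,-10)]; print(t,th,np.round(proj(s,q),1).tolist())
  h=np.array([-20*np.cos(t-.35),106+20*np.sin(t-.35)])
  for zb in(103,108): x=h[0]+np.sqrt(78**2-(h[1]-zb)**2); print('   bar',zb,round(x,1),np.round(proj(s,[W((x,y,zb)) for y in(14,-14)]),1).tolist())
"
```

```text
0.9 0 [[316.9, 214.5], [326.8, 215.6]]
0.9 7 [[317.4, 211.1], [327.2, 212.2]]
   bar 103 59.8 [[323.6, 202.0], [336.1, 203.4]]
   bar 108 60.5 [[323.7, 200.1], [336.2, 201.5]]
1.0 0 [[317.4, 210.9], [327.3, 212.1]]
1.0 7 [[317.9, 207.6], [327.7, 208.7]]
   bar 103 60.6 [[323.7, 201.8], [336.1, 203.2]]
   bar 108 61.4 [[323.7, 199.8], [336.2, 201.2]]
1.1 0 [[317.9, 207.5], [327.8, 208.6]]
1.1 7 [[318.5, 204.3], [328.3, 205.4]]
   bar 103 61.6 [[323.7, 201.5], [336.2, 202.9]]
   bar 108 62.5 [[323.8, 199.5], [336.3, 200.9]]
1.2 0 [[318.5, 204.2], [328.3, 205.3]]
1.2 7 [[319.0, 201.1], [328.8, 202.2]]
   bar 103 62.7 [[323.8, 201.1], [336.3, 202.5]]
   bar 108 63.7 [[323.9, 199.2], [336.4, 200.6]]
1.3 0 [[319.1, 201.1], [328.9, 202.2]]
1.3 7 [[319.6, 198.2], [329.4, 199.3]]
   bar 103 63.9 [[323.9, 200.8], [336.4, 202.2]]
   bar 108 65.1 [[324.0, 198.8], [336.5, 200.2]]
1.4 0 [[319.7, 198.2], [329.4, 199.2]]
1.4 7 [[320.3, 195.5], [330.0, 196.6]]
   bar 103 65.3 [[324.0, 200.4], [336.5, 201.7]]
   bar 108 66.5 [[324.1, 198.3], [336.6, 199.7]]
1.66 0 [[321.2, 191.8], [330.9, 192.9]]
1.66 7 [[321.8, 189.9], [331.4, 190.9]]
   bar 103 69.6 [[324.3, 199.1], [336.7, 200.5]]
   bar 108 70.9 [[324.4, 197.0], [336.9, 198.4]]
```

```bash
python3 -m handwheel '[{"delta_pos":[0,0,1],"yaw":0},{"delta_pos":[0,0,2.5],"yaw":0},{"delta_pos":[0,-2,2.5],"yaw":0}]' >/dev/null; python3 -c "
from kin import *
st()"
```

```text
t 19.3 P [54.4 -0.2 76.6] rot [-1.565 -0.    -0.24 ] Fpress [ 7.21 -7.25 -4.32] w 0.0372
```

```bash
python3 -m handwheel '[{"delta_pos":[0,-1,0],"yaw":0},{"delta_pos":[0,-2,0],"yaw":0},{"delta_pos":[0,-2,0],"yaw":0}]' >/dev/null; python3 -c "
from kin import *
st()"
```

```text
t 19.6 P [54.4 -0.1 77.9] rot [-1.564e+00  1.000e-03 -2.410e-01] Fpress [ 6.3  -7.91 -3.45] w 0.0368
```

```bash
python3 -m handwheel '[{"delta_pos":[0,-1,0],"yaw":0},{"delta_pos":[0,-2,0],"yaw":0},{"delta_pos":[0,-2,0],"yaw":0}]' >/dev/null; python3 -c "
from kin import *
st()
s=snap('side')
crop(s,305,170,350,210,15,'pics/s22.png')"
```

```text
t 19.9 P [54.5  0.  78. ] rot [-1.564e+00  1.000e-03 -2.410e-01] Fpress [  8.05 -10.22  -9.48] w 0.0368
```

View pics/s22.png

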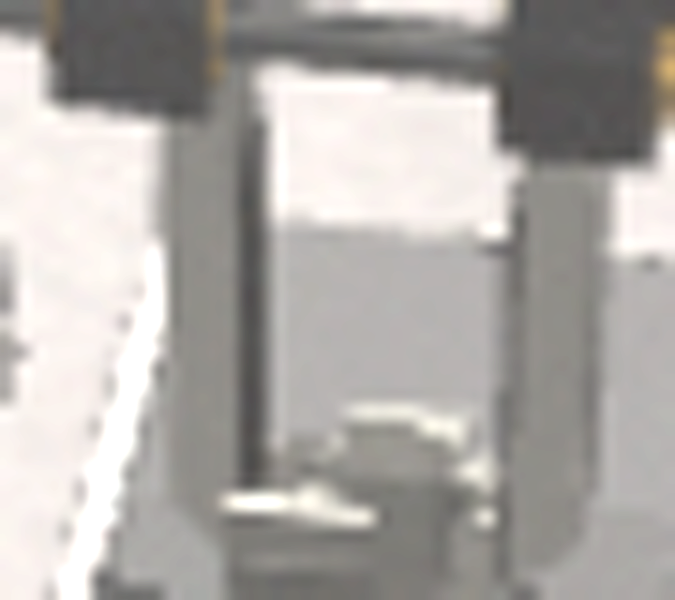

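```bash
python3 -m handwheel '[{"delta_pos":[0,2,-0.5],"yaw":0},{"delta_pos":[0,4,-1],"yaw":0},{"delta_pos":[0,5,-1],"yaw":0},{"delta_pos":[0,5,-1],"yaw":0}]' >/dev/null; python3 -c "
from kin import *
st()"
```

```text
t 20.35 P [54.3 -0.3 76.9] rot [-1.563e+00 -1.000e-03 -2.400e-01] Fpress [ 8.19 -5.25  2.4 ] w 0.0375
```

```bash
python3 -m handwheel '[{"delta_pos":[0,0,0],"yaw":0},{"delta_pos":[0,0,0],"yaw":0},{"delta_pos":[0,0,0],"yaw":0}]' 92 | tail -2;  python3 -m handwheel '[{"delta_pos":[0,-20,0],"yaw":0},{"delta_pos":[0,-50,0],"yaw":0},{"delta_pos":[0,-90,0],"yaw":0},{"delta_pos":[0,-125,0],"yaw":0},{"delta_pos":[0,-125,0],"yaw":0}]' 92; python3 -c "
from kin import *
st();print(go((12,0,200)),go((12,0,140)))
s=snap('side')
crop(s,295,165,355,225,10,'pics/s23.png')"
```

```text
wrist_force: [0.1, 0.1, 0.1]
width: 0.0571
time: 21.15
tool_pos: [0.5776, 0.0468, 0.2078]
ee_rot: [-1.569, -0.008, -0.242]
wrist_force: [0.4, 0.1, 0.9]
width: 0.0602
t 21.15 P [ 50.3  -1.9 207.8] rot [-1.569 -0.008 -0.242] Fpress [ 0.17 -0.36  0.86] w 0.0602
(array([ -1.9,   7.7, -38.3]), np.float64(-0.001)) (array([ -2.4,  67.7, -38.5]), np.float64(-0.001))
```

View pics/s23.png

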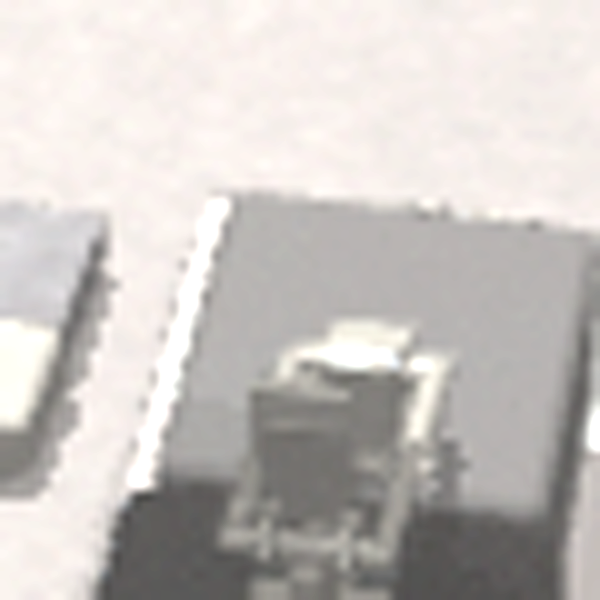

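```bash
python3 -m handwheel '[{"delta_pos":[0,0,-15],"yaw":0},{"delta_pos":[0,0,-30],"yaw":0},{"delta_pos":[-1,0,-38],"yaw":0},{"delta_pos":[-1,0,-38],"yaw":0},{"delta_pos":[-1,0,-38],"yaw":0},{"delta_pos":[-1,0,-38],"yaw":0}]' 255 |tail -1;  python3 -m handwheel '[{"delta_pos":[0,20,0],"yaw":0},{"delta_pos":[0,45,0],"yaw":0},{"delta_pos":[0,60,0],"yaw":0},{"delta_pos":[0,66,0],"yaw":0},{"delta_pos":[0,66,0],"yaw":0}]'; python3 -c "
from kin import *
st()
s=snap('side')
crop(s,285,145,365,225,7.5,'pics/s24.png')"
```

```text
width: 0.0154
time: 22.3
tool_pos: [0.5653, 0.0105, 0.1351]
ee_rot: [-1.571, 0.002, -0.242]
wrist_force: [-0.3, -1.2, 0.6]
width: 0.0007
t 22.3 P [ 12.1   1.4 135.1] rot [-1.571  0.002 -0.242] Fpress [-1.23 -0.01  0.56] w 0.0007
```

View pics/s24.png

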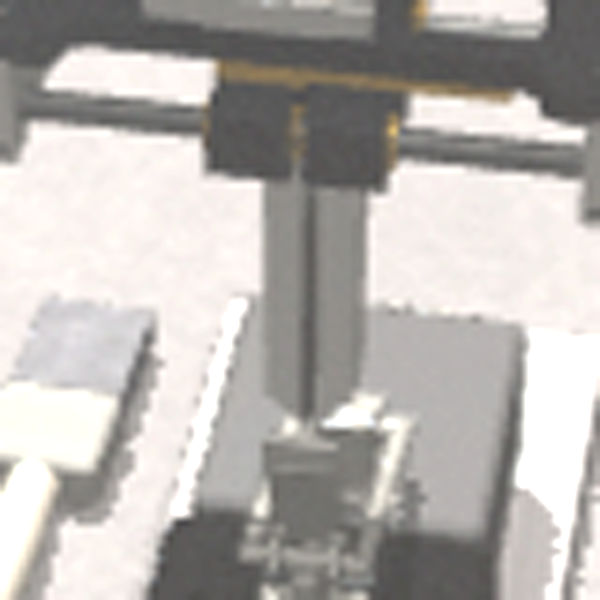

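```bash
python3 -c "
import numpy as np
for t in(1.15,1,.9,.8,.7,.6,.5,.4,.3,.2,.1,0,-.05):
  print(t,np.round((-58*np.cos(t)+7*np.sin(t)+10,106+58*np.sin(t)+7*np.cos(t)-16),1))"
python3 -m handwheel '[{"delta_pos":[0.5,0,-5],"yaw":0},{"delta_pos":[1,0,-10],"yaw":0},{"delta_pos":[1,0,-15],"yaw":0},{"delta_pos":[1,0,-20],"yaw":0},{"delta_pos":[1,0,-20],"yaw":0}]' >/dev/null;python3 -c "
from kin import *
st()"
```

```text
1.15 [ -7.3 145.8]
1 [-15.4 142.6]
0.9 [-20.6 139.8]
0.8 [-25.4 136.5]
0.7 [-29.9 132.7]
0.6 [-33.9 128.5]
0.5 [-37.5 123.9]
0.4 [-40.7 119. ]
0.3 [-43.3 113.8]
0.2 [-45.5 108.4]
0.1 [-47.  102.8]
0 [-48.  97.]
-0.05 [-48.3  94.1]
t 22.85 P [ -8.7  -0.4 136.3] rot [-1.57e+00 -1.00e-03 -2.43e-01] Fpress [ 0.44 -0.31  0.28] w 0.0002
```

```bash
python3 -m handwheel '[{"delta_pos":[0,0,-4],"yaw":0},{"delta_pos":[0,0,-8],"yaw":0},{"delta_pos":[0,0,-12],"yaw":0},{"delta_pos":[0,0,-12],"yaw":0}]' >/dev/null;python3 -c "
from kin import *
st()
s=snap('side')
crop(s,285,145,365,225,7.5,'pics/s25.png')"
```

```text
t 23.25 P [-20.  -0. 136.] rot [-1.57   0.    -0.242] Fpress [2.94 1.31 0.71] w 0.0004
```

View pics/s25.png

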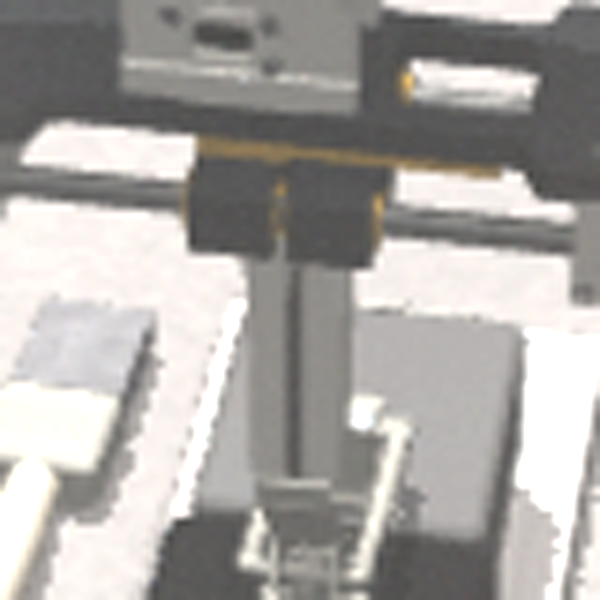

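```bash
python3 -m handwheel '[{"delta_pos":[0,1,-3],"yaw":0},{"delta_pos":[0,2,-7],"yaw":0},{"delta_pos":[0,3,-10],"yaw":0},{"delta_pos":[0,3,-10],"yaw":0}]' >/dev/null;python3 -c "
from kin import *
st()"
```

```text
t 23.7 P [-30.7  -0.2 132.9] rot [-1.571 -0.    -0.243] Fpress [ 2.85 -0.96  0.41] w 0.0005
```

```bash
python3 -m handwheel '[{"delta_pos":[0,2,-2],"yaw":0},{"delta_pos":[0,5,-5],"yaw":0},{"delta_pos":[0,9,-8],"yaw":0},{"delta_pos":[0,9,-8],"yaw":0}]' >/dev/null;python3 -c "
from kin import *
st()
s=snap('side')
crop(s,285,145,365,225,7.5,'pics/s26.png')"
```

```text
t 24.1 P [-3.950e+01 -1.000e-01  1.233e+02] rot [-1.573  0.    -0.243] Fpress [ 0.39 -0.23  1.6 ] w 0.0009
```

View pics/s26.png

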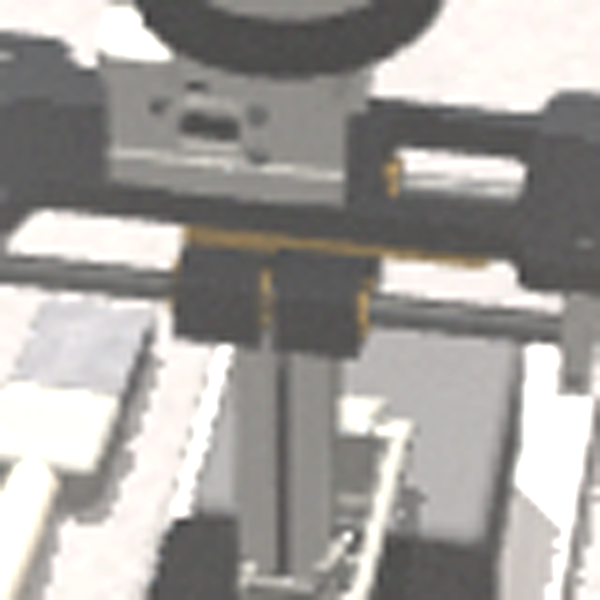

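```bash
python3 -m handwheel '[{"delta_pos":[0,2,-1],"yaw":0},{"delta_pos":[0,5,-2],"yaw":0},{"delta_pos":[0,8,-3],"yaw":0},{"delta_pos":[0,8,-3],"yaw":0}]' >/dev/null;python3 -c "
from kin import *
st()"
```

```text
t 24.55 P [-4.140e+01  1.000e-01  1.152e+02] rot [-1.571e+00  1.000e-03 -2.420e-01] Fpress [-0.92 -0.41  0.43] w 0.0006
```

```bash
python3 -m handwheel '[{"delta_pos":[0,2,-0.5],"yaw":0},{"delta_pos":[0,4,-1],"yaw":0},{"delta_pos":[0,6,-2],"yaw":0},{"delta_pos":[0,6,-2],"yaw":0}]' >/dev/null;python3 -c "
from kin import *
st()
s=snap('side')
crop(s,285,155,365,235,7.5,'pics/s27.png')"
```

```text
t 24.95 P [-43.1   0.4 109.1] rot [-1.571  0.002 -0.242] Fpress [ 0.16  0.54 -0.24] w 0.0002
```

View pics/s27.png

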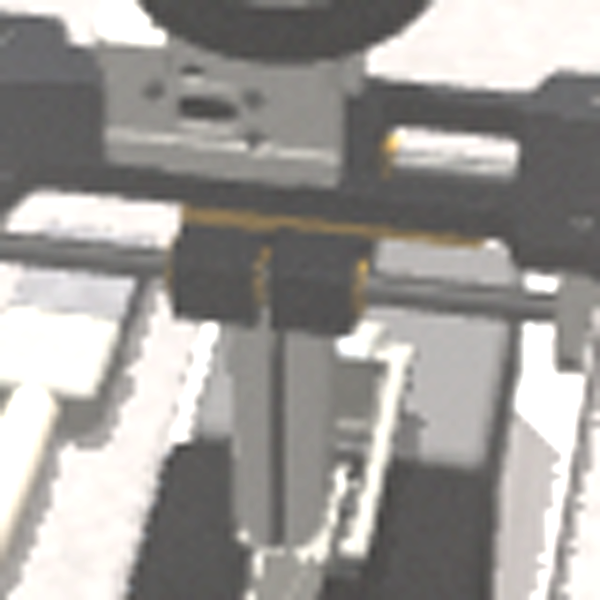

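```bash
python3 -c "
from kin import *
s=snap('side')
st()
crop(s,300,190,350,240,12,'pics/s28.png')"
```

```text
t 25.05 P [-4.300e+01  1.000e-01  1.096e+02] rot [-1.571e+00  1.000e-03 -2.420e-01] Fpress [ 0.82  0.45 -0.49] w 0.0004
```

View pics/s28.png

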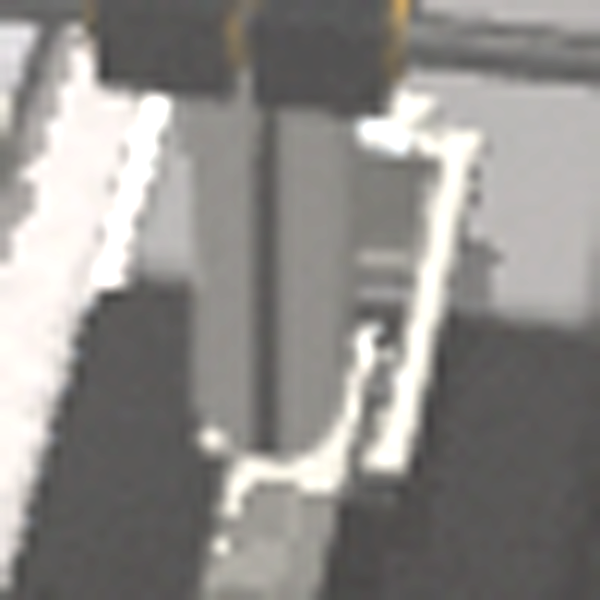

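```bash
python3 -c "
from kin import *
s=snap('side')
def E(t,r=73,th=4): return [W((-r*np.cos(t)+th*np.sin(t),y,106+r*np.sin(t)+th*np.cos(t))) for y in(-10,10)]
for t in(0,.2,.4,.6): print(t,proj(s,E(t)).round(1).tolist())
crop(s,295,200,355,260,10,'pics/s29.png')"
```

```text
0 [[324.5, 243.9], [314.8, 242.7]]
0.2 [[324.7, 238.2], [314.9, 237.0]]
0.4 [[325.1, 231.6], [315.3, 230.4]]
0.6 [[325.7, 224.5], [315.9, 223.4]]
```

View pics/s29.png

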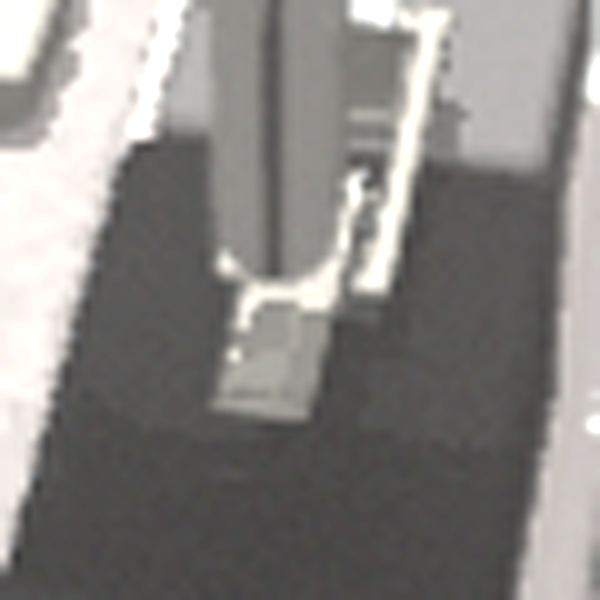

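```bash
python3 -m handwheel '[{"delta_pos":[0,3,-4],"yaw":0},{"delta_pos":[0,6,-8],"yaw":0},{"delta_pos":[0,9,-10],"yaw":0},{"delta_pos":[0,9,-10],"yaw":0}]' >/dev/null;python3 -c "
from kin import *
st()"
```

```text
t 25.5 P [-53.5   0.3 100.2] rot [-1.571e+00  1.000e-03 -2.430e-01] Fpress [-0.5   0.11  0.29] w 0.0006
```

```bash
python3 -m handwheel '[{"delta_pos":[0,1,0],"yaw":0},{"delta_pos":[0,2,0],"yaw":0},{"delta_pos":[0,3,0],"yaw":0},{"delta_pos":[0,3,0],"yaw":0}]' >/dev/null;python3 -c "
from kin import *
st()"
```

```text
t 25.9 P [-52.9  -0.   97.9] rot [-1.571  0.    -0.242] Fpress [0.38 0.27 0.  ] w 0.0005
```

```bash
python3 -m handwheel '[{"delta_pos":[0,1,0],"yaw":0},{"delta_pos":[0,2,0],"yaw":0},{"delta_pos":[0,2,0],"yaw":0}]' >/dev/null;python3 -c "
from kin import *
st()"
```

```text
t 26.2 P [-53.   -0.   95.8] rot [-1.571  0.    -0.242] Fpress [ 0.35 -0.65 -0.12] w 0.0008
```

```bash
python3 -m handwheel '[{"delta_pos":[0,1,0],"yaw":0},{"delta_pos":[0,2,0],"yaw":0},{"delta_pos":[0,2,0],"yaw":0}]' >/dev/null;python3 -c "
from kin import *
st()"
```

```text
t 26.5 P [-53.    0.   93.8] rot [-1.571  0.    -0.242] Fpress [-0.47  0.45  0.04] w 0.0002
```

```bash
python3 -m handwheel '[{"delta_pos":[0,1,0],"yaw":0},{"delta_pos":[0,2,0],"yaw":0},{"delta_pos":[0,2,0],"yaw":0}]' >/dev/null;python3 -c "
from kin import *
st()
s=snap('side')
crop(s,295,200,355,260,10,'pics/s30.png')"
```

```text
t 26.8 P [-53.   -0.1  91.9] rot [-1.571  0.    -0.242] Fpress [-0.98  0.74 -1.37] w 0.0002
```

View pics/s30.png

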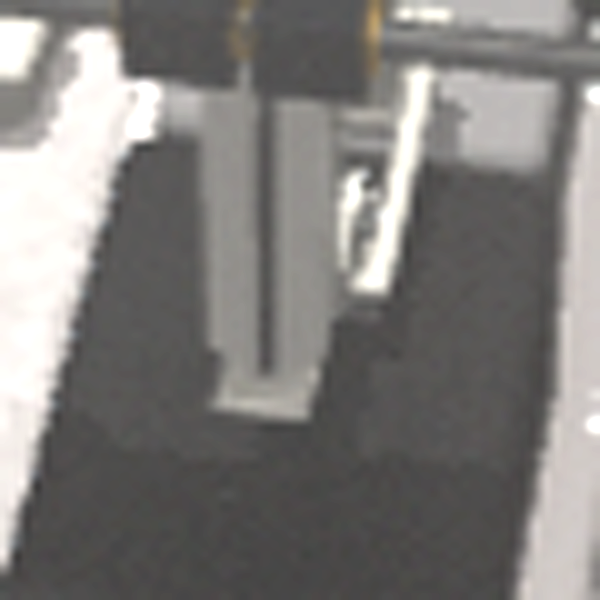

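```bash
python3 -m handwheel '[{"delta_pos":[0,1,0],"yaw":0},{"delta_pos":[0,2,0],"yaw":0},{"delta_pos":[0,2,0],"yaw":0}]' >/dev/null;python3 -c "
from kin import *
st()"
```

```text
t 27.15 P [-53.   -0.3  91.6] rot [-1.571e+00 -1.000e-03 -2.420e-01] Fpress [-0.    2.63  6.27] w 0.0006
```

```bash
python3 -m handwheel '[{"delta_pos":[0,1,0],"yaw":0},{"delta_pos":[0,2,0],"yaw":0},{"delta_pos":[0,2,0],"yaw":0}]' >/dev/null;python3 -c "
from kin import *
st()"
```

```text
t 27.45 P [-53.   -0.4  91.4] rot [-1.571 -0.002 -0.242] Fpress [-0.67  5.62 11.26] w 0.0007
```

```bash
python3 -m handwheel '[{"delta_pos":[0,1,0],"yaw":0},{"delta_pos":[0,2,0],"yaw":0},{"delta_pos":[0,2,0],"yaw":0}]' >/dev/null;python3 -c "
from kin import *
st()"
```

```text
t 27.75 P [-53.   -0.5  91.2] rot [-1.571 -0.003 -0.242] Fpress [-0.5   7.62 17.94] w 0.0001
```

```bash
python3 -m handwheel '[{"delta_pos":[0,-4,0],"yaw":0},{"delta_pos":[0,-30,0],"yaw":0},{"delta_pos":[0,-70,0],"yaw":0},{"delta_pos":[0,-110,0],"yaw":0},{"delta_pos":[0,-130,0],"yaw":0},{"delta_pos":[20,-130,30],"yaw":0},{"delta_pos":[40,-130,70],"yaw":0},{"delta_pos":[40,-130,115],"yaw":0},{"delta_pos":[40,-130,160],"yaw":0},{"delta_pos":[40,-130,205],"yaw":0},{"delta_pos":[40,-130,250],"yaw":0},{"delta_pos":[40,-130,250],"yaw":0}]';python3 -c "
from kin import *
st()
s=snap('side')
crop(s,290,165,355,260,6.3,'pics/s31.png')
s=snap('top')
crop(s,200,200,290,270,8.5,'pics/t31.png')"
```

```text
time: 28.95
tool_pos: [0.6498, 0.1858, 0.2138]
ee_rot: [-1.569, 0.003, -0.235]
wrist_force: [0.2, -0.6, 0.3]
width: 0.0003
t 28.95 P [202.6 -38.8 213.8] rot [-1.569  0.003 -0.235] Fpress [-0.53 -0.29  0.31] w 0.0003
```

View pics/s31.png

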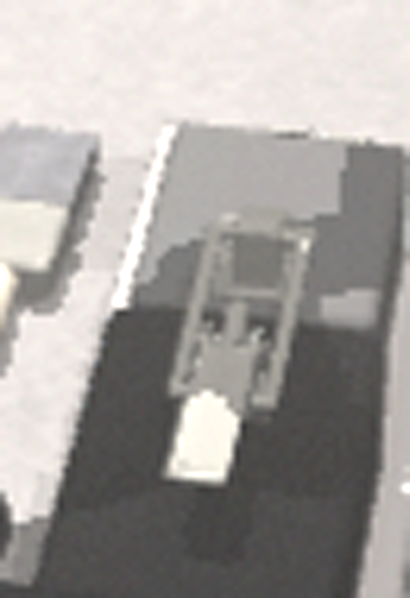

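View pics/t31.png

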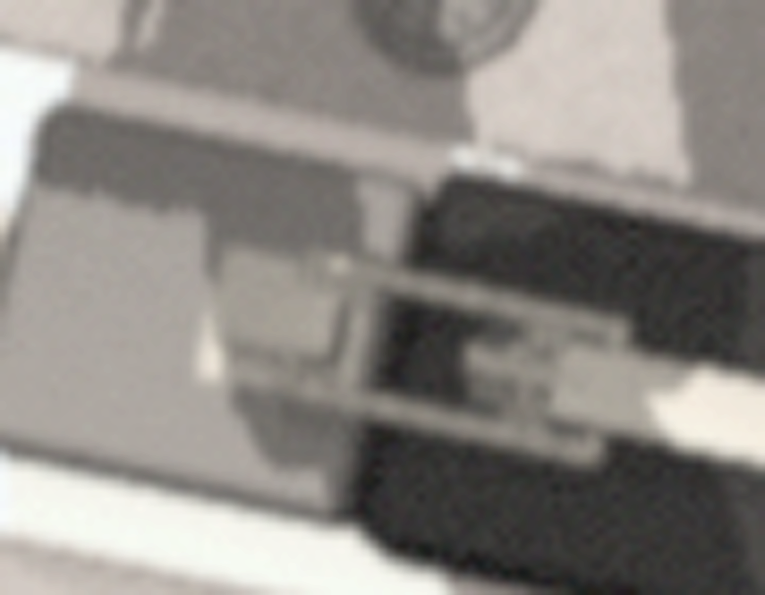

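```bash
python3 -m handwheel '[{"delta_pos":[0,-20,45],"yaw":0},{"delta_pos":[0,-40,90],"yaw":0},{"delta_pos":[0,-60,135],"yaw":0},{"delta_pos":[-30,-60,170],"yaw":0},{"delta_pos":[-70,-60,190],"yaw":0},{"delta_pos":[-110,-60,210],"yaw":0},{"delta_pos":[-150,-60,230],"yaw":0},{"delta_pos":[-190,-60,240],"yaw":0},{"delta_pos":[-230,-60,240],"yaw":0},{"delta_pos":[-260,-60,240],"yaw":0},{"delta_pos":[-260,-60,240],"yaw":0}]' |head -2;python3 -c "
from kin import *
st()
s=snap('side','pics/side_end.png')
crop(s,305,180,350,240,10,'pics/s32.png')
s=snap('top','pics/top_end.png')
crop(s,205,210,265,260,12,'pics/t32.png')"
```

```text
time: 30.15
tool_pos: [0.4522, 0.4753, 0.278]
t 30.15 P [436.4 222.2 278. ] rot [-1.569 -0.    -0.239] Fpress [ 1.05 -0.75 -0.17] w 0.0004
```

View pics/s32.png

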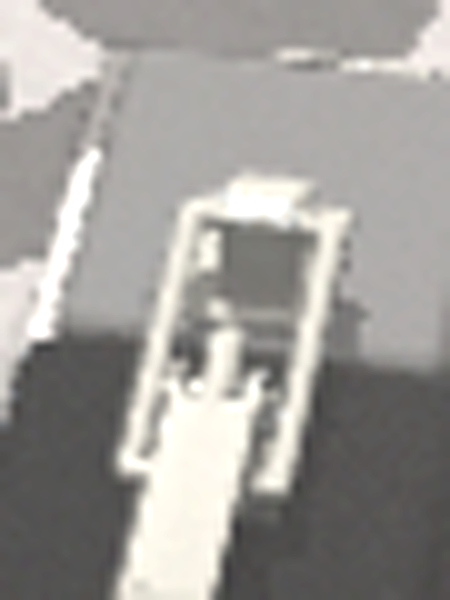

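View pics/t32.png

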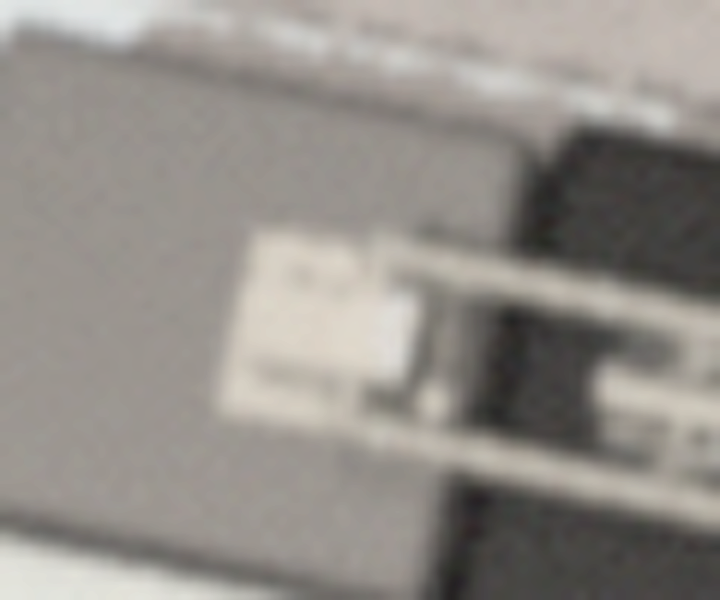

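View pics/side_end.png

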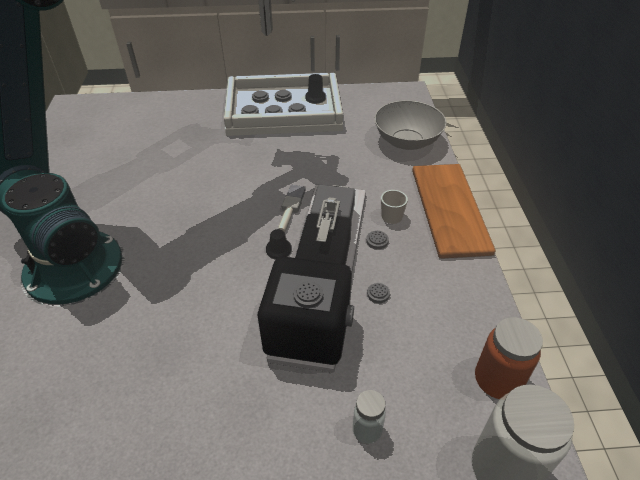

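```bash
python3 -m handwheel '[{"delta_pos":[0,0,0],"yaw":0},{"delta_pos":[0,0,0],"yaw":0},{"delta_pos":[0,0,0],"yaw":0}]' | head -4; python3 -c "
from bench import robot
print(robot.close_job())"
```

```text
time: 30.55
tool_pos: [0.4563, 0.4745, 0.2754]
ee_rot: [-1.571, 0.0, -0.244]
wrist_force: [-0.5, 0.1, -0.9]
the job is handed in; nothing more can be done
None
```

The press is shut: I slid the die head home, hooked the loop under the keeper's lip and snapped the lever down flat. I handed the job in at about 30.6 s, with the arm clear of everything; no verdict was reported.

- **Head:** I pushed it with closed fingers until it stopped moving and the force rose to about 7 N.
- **Hooking:** I lowered the loop's bar until it met the keeper's floor at about 6 N (9.3 N read, with about 3 N there before contact), then drew it back until it stopped at about 11 N. Lifting it was blocked after about 2 mm, which confirmed it was under the lip.
- **Lever:** It took about 3 N to push, then ran ahead of the fingers. A final press met a solid stop at about 18 N.

**Last checks:** in the final pictures the lever lies flat, the lip covers the loop's bar, and the bystanders in view look unmoved. The wrist force was about 1 N or less.

**Disagreements and gaps:**
- The fingertips looked about 15 to 20 mm higher than the reported tool position in both cameras, so I went by force and pictures for heights.
- Some pushes went over the 10 N you suggested: 11 N drawing the loop back and 18 N on the lever's stop. All stayed under the 35 N limit.
- I did not measure the final clamped gap; I infer it from the snap and the solid stop.

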